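# Glue up a slate pattern weight

### The job

Make a sewing pattern weight: while the round plywood board is still bare, push the white cap of the glue spray bottle beside it fully down and let it spring back up. Then take every slate disc, those in the sprung caddy and those left lying on the surface, and layer them all flat in a neat centred stack on the board; when all are stacked, stand the squat button jar upright and centred on top as a weight, let go, and leave the tin, the egg and the thimble where they are.

Things in the scene. Friction and masses are not known exactly. Their poses are not given: they have to be found in the camera images.
- disc0: flat round slate disc, 60 mm diameter, 12 mm thick, 90 g, one of up to seven alike. Origin: centre of one flat face (the underside at the start); z is its axis. At the start it lies in the sprung caddy, flat in a pile of four (disc3 is on top, disc0 at the bottom)
- disc1: flat round slate disc, 60 mm diameter, 12 mm thick, 90 g, one of up to seven alike. Origin: centre of one flat face (the underside at the start); z is its axis. At the start it lies in the sprung caddy, flat in a pile of four (disc3 is on top, disc0 at the bottom)
- disc2: flat round slate disc, 60 mm diameter, 12 mm thick, 90 g, one of up to seven alike. Origin: centre of one flat face (the underside at the start); z is its axis. At the start it lies in the sprung caddy, flat in a pile of four (disc3 is on top, disc0 at the bottom)
- disc3: flat round slate disc, 60 mm diameter, 12 mm thick, 90 g, one of up to seven alike. Origin: centre of one flat face (the underside at the start); z is its axis. At the start it lies in the sprung caddy, flat in a pile of four (disc3 is on top, disc0 at the bottom)
- disc4: flat round slate disc, 60 mm diameter, 12 mm thick, 90 g, one of up to seven alike. Origin: centre of one flat face (the underside at the start); z is its axis. At the start it lies flat on the surface; None when absent this time
- disc5: flat round slate disc, 60 mm diameter, 12 mm thick, 90 g, one of up to seven alike. Origin: centre of one flat face (the underside at the start); z is its axis. At the start it lies flat on the surface; None when absent this time
- disc6: flat round slate disc, 60 mm diameter, 12 mm thick, 90 g, one of up to seven alike. Origin: centre of one flat face (the underside at the start); z is its axis. At the start it lies flat on the surface; None when absent this time
- caddy: sprung steel caddy, fixed: round foot 94 mm diameter, 10 mm high, four upright rods 8 mm thick, tops at 56 mm, 36.5 mm from the axis at 45, 135, 225, 315 degrees (discs have 2.5 mm play). A soft sprung platform (74 N/m) keeps the top disc wholly above the rods at any count, underside at about 58 mm; the next one rises there within 1 s. Origin: centre of the foot's underside
- caddy_lift (a joint): height of the caddy's sprung platform in m: 0 is right down, 0.044 the top stop, +0.012 for each disc taken; the platform's upper face is 16 mm above the surface at 0
- board: round plywood board, 110 mm diameter, 10 mm thick, fixed to the surface; flat top. Origin: centre of its underside, so its top lies 10 mm above the origin; z up
- bottle: aluminium glue spray bottle, fixed to the surface, 48 mm diameter (rubber foot 64 mm), shoulder at 95 mm, neck 26 mm diameter up to 124 mm, 130 to 150 mm beyond the board (+x side) with its nozzle pointing towards the board's side (its -x). Origin: centre of its underside; z up
- cap (a joint): travel of the bottle's sprung white cap in m: 0 is up, 0.007 fully down (the stop); it needs 3 N to start and 6.5 N for the full travel; counts as down beyond 0.005 and as back up below 0.0015
- cap_top (a point): centre of the top face of the bottle's cap (26 mm diameter, flat), 150 mm above the surface when up; push straight down. It moves with the cap
- jar: squat clear button jar with a steel screw lid: 58 mm diameter, lid 60 mm diameter from 30 to 42 mm height, 42 mm high in all, 0.18 to 0.33 kg. Stands upright on the surface. Origin: centre of its underside; z up
- tin: yellow plastic sewing tin with lid, 94 mm diameter, 56 mm high; not to be disturbed. Origin: centre of its underside
- egg: wooden darning egg standing on its flat end, 48 mm diameter, 58 mm high; not to be disturbed. Origin: centre of its underside
- thimble: steel thimble, 19 mm diameter, 24 mm high; not to be disturbed. Origin: centre of its underside

How it is judged:
By the outcome, as a careful person would: the job done as asked, in the order asked, and still so for the second after the job is handed in, with the robot touching nothing.
Of disc4, disc5, disc6 only 1 to 3 are there at a start; the rules pass over those that are not, and their reading is None.
At some moment in a run one of jar may be knocked a few centimetres aside while the robot is not near it.
Once in a run the grip may slacken for a moment while it holds something.
It also fails if it takes over 210 s, if anything falls off the work surface, if the arm or the gripper's body presses on something with over 40 N, if the wrist force passes 120 N, or if a joint passes its speed limit or range.

### The arm

A 7-joint arm with a two-finger parallel gripper is mounted at the origin on the work surface. World frame = base frame: x ahead of the robot, y to its left, z up, the work surface at z = 0. Lengths are in m, angles in rad, forces in N, time in s.
With the tool pointing down it reaches from about 0.35 to 0.9 m from the base axis. Payload 8.1 kg.
Tool frame: the origin (TCP) lies midway between the tips of the shut fingers; the grasp point (between the pads) lies arm.grip_point_offset behind it (arm.grip_point_offset is the distance from the TCP to the grasp point, in m); y points along the fingers, z is the direction in which the jaws open and shut, and the axes are right-handed (so a half turn about y gives the same grasp; the last joint's range is limited). The gripper opens to 92 mm and grips with 3 to 60 N. Pads are 19 mm wide; open, the fingers measure 130 mm over their backs; the gripper's body (75 mm by 190 mm) begins 47 mm behind the grasp point.
Start: joints at [-1.4, 0.434, 0.025, 1.573, -0.012, 1.134, -0.075], TCP at [0.169, 0.602, 0.227] pointing down, gripper open.
Joint ranges: [-2.62, 2.62], [-0.44, 2.09], [-1.27, 1.32], [0.08, 2.57], [-1.32, 4.46], [0.12, 2], [-2.74, 2.74]. Speed limits (rad/s): [2.22, 2.22, 3.01, 3.01, 3.14, 3.14, 3.14].

### API

Orientations are given as a rotation vector (axis times angle).
In Python, from cell import arm, get_image, camera_info gives the robot as it stands.
- The arm moves only by the tool carry_out, never from a script. Its argument "steps" is one flat list of numbers, 5 for each row, row after row: the opening, from 0 (shut) to 1 (fully open), then the shift along the world's x, y, z in units of 0.1 m (1.0 is 0.1 m), then the turn about the world's z in units of 45 degrees (1.0 is 45 degrees). In form: [hand, dx, dy, dz, spin, hand, dx, dy, dz, spin, ...]. A call has 1 to 12 rows; each row is the pose to reach, as a shift and turn from the pose commanded when the call began; what a row does not reach only later rows make up. A row lasts 1/10 s, in which the tool goes at most 50 mm and 8.59 degrees, less where a joint would pass 70% of its speed; a pose out of reach is approached as far as the arm can. A call with a number of a shift or a turn outside -1 to 1 is refused whole. A call with a gripper value outside its range is refused whole. The fingers move at their own pace and stop on an object; "grip_force" is the grip in N (left out, the last holds). Time passes only in rows, so rows that repeat a pose let the fingers close. It gives the time, the measured TCP pose, the force and the opening at its end, in the units of the state.
- arm.observe(): the state, without advancing time (a new reading comes with each control period).
- get_image(name): name is "scene" or "top" or "wrist"; returns (picture, depth): 480x640x3 uint8, red, green, blue; 480x640 float32, m along the optical axis (not along the pixel's ray), 0 where there is no reading.
- camera_info(name): a dict with "fovy" (degrees; the focal length in pixels is half the picture's height over the tangent of half this angle, whatever the lens; pixels are square), "cx", "cy" (the principal point, pixels), "R" (3x3) and "t" (3): a world point X has camera coordinates R X + t; the wrist camera has in their place "tool_from_camera" (4x4, takes a point from camera to tool coordinates, whose origin is the TCP and whose axes are the tool frame's). Camera axes: x right, y down, z forward; pixel columns grow to the right and rows downward; lengths in m; the calibration is good to about 2 mm. A picture is of the moment at which its call begins: read the wrist's pose just before it. camera_info takes no time and is no camera call.
- arm.sign_off(): hands the job in, once; it reports no verdict.
The state is a dict: "clock": time; "joints": joint angles; "dq": joint speeds; "joint_efforts": joint torques, N m; "position": TCP position; "ee_rot": TCP orientation; "force": force on the tool from outside, world axes, zero at the start; "ft_torque": the same for the moment, N m; "width": opening from 0.0 (shut) to 1.0 (fully open).
Only numpy, scipy, OpenCV 4.12 (cv2) and the standard library are available. Lean on these libraries where they do the work, as an engineer would, in place of code of your own. Each camera call takes 0.05 s, during which the arm holds its last target. There are 200 camera calls.

## Working session

There is one attempt and no reset: what is moved stays moved. The work goes in short steps, Python scripts to look and compute and a tool call to move; the robot and the scene stay as the last step left them, time stands still between calls to the robot, and variables do not carry over. Pictures are saved under pics/ and viewed, about 12 in all and at most 16, crops included, and the job is handed in when it is done.

Besides the shell and the picture viewer there is one more tool, called after "Call:" by a JSON object that holds its "op" and its "data", one argument or row to a line. carry_out: Moves the arm, as the interface text tells. Shifts and turns lie within -1 to 1; 1 stands for 0.1 m of shift or 45 degrees of turn. Its arguments: {"type":"object","properties":{"steps":{"type":"array","items":{"type":"number"}},"grip_force":{"type":"number"}},"required":["steps"]}

```bash
ls; mkdir -p pics; python3 - <<'E'
from cell import arm,get_image,camera_info
import cv2,numpy as np
print(arm.observe(), arm.grip_point_offset)
for n in("scene","top"):
    p,d=get_image(n); cv2.imwrite(f"pics/{n}0.png",p[:,:,::-1]); np.save(f"{n}0.npy",d); print(n,camera_info(n),np.isfinite(d).all(),(d>0).mean())
print(camera_info("wrist"))
E
```

```text
pics
{'clock': 0.0, 'joints': array([-1.39958255,  0.435217  ,  0.02499753,  1.57407498, -0.01159305,
        1.13399391, -0.07507496]), 'dq': array([-0.00067516,  0.00223409,  0.00018594, -0.00071064, -0.00171552,
       -0.00114398, -0.00015895]), 'joint_efforts': array([ 5.05126991e-04, -6.67822981e+01,  9.85365249e-01, -3.14460754e+01,
       -6.06078096e-02,  4.24256630e-02,  1.72542527e-04]), 'position': array([0.16893877, 0.6012176 , 0.22595753]), 'ee_rot': array([-1.56163346,  0.21507002, -0.21498424]), 'force': array([-0.70467223, -0.07940491, -0.3649576 ]), 'ft_torque': array([ 0.07754041, -0.03378325,  0.00313636]), 'width': 0.9997511991137262} 0.0188
scene {'fovy': 45.59497725533449, 'cx': 321.94590251785036, 'cy': 241.50237886880532, 'R': array([[-0.39499505,  0.91852653, -0.01696812],
       [ 0.55605228,  0.22433573, -0.80029953],
       [-0.7312898 , -0.32554952, -0.59936027]]), 't': array([ 0.25593964, -0.23968535,  1.624698  ])} True 0.9679329427083333
top {'fovy': 42.70644399604219, 'cx': 318.25855661336936, 'cy': 236.0484539836572, 'R': array([[ 0.00933502, -0.99995277, -0.00270473],
       [-0.99318293, -0.00895745, -0.11622143],
       [ 0.11619172,  0.00377122, -0.99321964]]), 't': array([-0.0228023 ,  0.60727629,  1.2279036 ])} True 0.9961588541666667
{'fovy': 68.26157776304274, 'cx': 319.1640223657553, 'cy': 238.8094325638136, 'tool_from_camera': array([[ 1.97926716e-04,  9.68283907e-01,  2.49852428e-01,
        -6.73647386e-02],
       [ 4.53567007e-04, -2.49852494e-01,  9.68283804e-01,
        -1.57068948e-01],
       [ 9.99999878e-01, -7.83244154e-05, -4.88634117e-04,
         1.00440859e-03],
       [ 0.00000000e+00,  0.00000000e+00,  0.00000000e+00,
         1.00000000e+00]])}
```

View pics/top0.png

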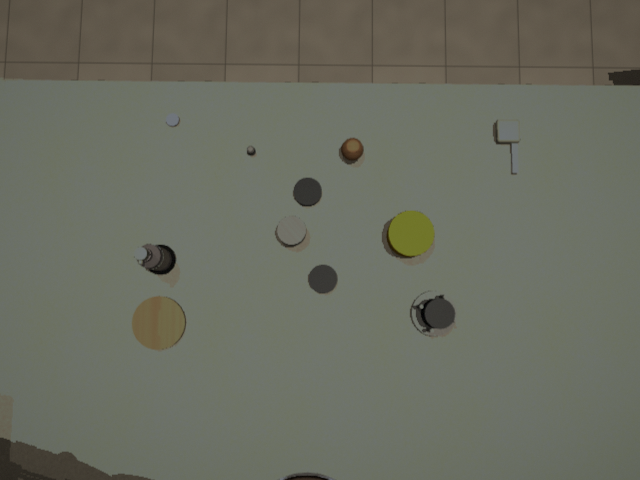

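View pics/scene0.png

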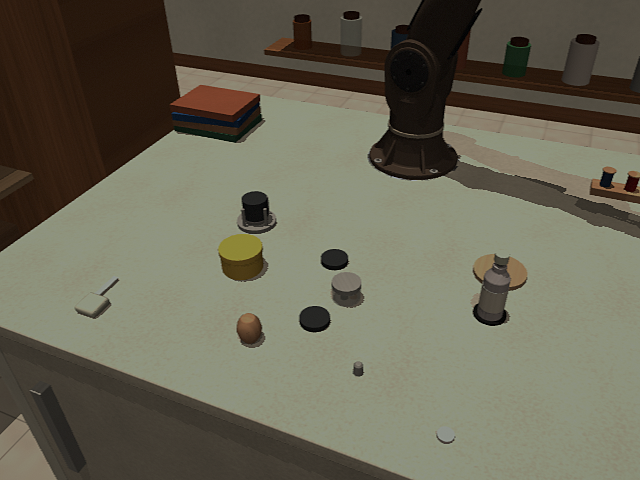

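The top view shows the board at (158,323), bottle (150,258), jar (291,230), two loose discs (307,192) and (322,279), tin (411,234), egg (352,149), thimble (251,151) and caddy pile (438,313). The scene view agrees: two loose discs and no third in sight.

```bash
cat > h.py <<'E'
from cell import arm,get_image,camera_info
import cv2,numpy as np
from scipy.spatial.transform import Rotation as Ro
def cam(n,st=None):
    c=camera_info(n); f=240/np.tan(np.radians(c["fovy"]/2))
    if n=="wrist":
        st=st or arm.observe(); T=c["tool_from_camera"]; R=Ro.from_rotvec(st["ee_rot"]).as_matrix()
        Rw=R@T[:3,:3]; o=R@T[:3,3]+st["position"]
    else: Rw=c["R"].T; o=-Rw@c["t"]
    return f,c["cx"],c["cy"],Rw,o
def plane(k,u,v,z):
    f,cx,cy,Rw,o=k
    u=np.asarray(u,float);v=np.asarray(v,float)
    d=np.stack([(u-cx)/f,(v-cy)/f,np.ones_like(u)],-1)@Rw.T
    return o+d*((z-o[2])/d[...,2])[...,None]
def cloud(k,D):
    f,cx,cy,Rw,o=k
    v,u=np.mgrid[:D.shape[0],:D.shape[1]]
    return np.stack([(u-cx)/f*D,(v-cy)/f*D,D],-1)@Rw.T+o
def blob(k,p,z,lo,hi,r0,area=80):
    """contours in BGR->HSV range, circle centres on plane z"""
    m=cv2.inRange(cv2.cvtColor(p,cv2.COLOR_RGB2HSV),lo,hi)
    m=cv2.morphologyEx(m,cv2.MORPH_OPEN,np.ones((3,3)))
    for c in cv2.findContours(m,0,2)[0]:
        if cv2.contourArea(c)>area:
            (x,y),r=cv2.minEnclosingCircle(c); q=plane(k,c[:,0,0],c[:,0,1],z)[:,:2].astype(np.float32)
            (X,Y),Rr=cv2.minEnclosingCircle(q)
            if abs(Rr-r0)<0.25*r0: print("px",round(x),round(y),"xy",round(X,4),round(Y,4),"r",round(Rr,4))
def say():
    s=arm.observe();R=Ro.from_rotvec(s["ee_rot"]).as_matrix()
    print("t",s["clock"],"pos",s["position"].round(4),"y",R[:,1].round(3),"jaw",np.degrees(np.arctan2(R[1,2],R[0,2])).round(2),"F",s["force"].round(2),"w",round(s["width"],3),"q",s["joints"].round(2))
    return s
E
python3 - <<'E'
from h import *
say()
p=cv2.imread("pics/top0.png")[:,:,::-1].copy(); k=cam("top"); P=cloud(k,np.load("top0.npy"))
hsv=cv2.cvtColor(p,cv2.COLOR_RGB2HSV)
for u,v in[(158,323),(142,256),(291,230),(307,192),(322,279),(438,313),(411,234),(352,149),(251,151),(173,120)]:
    print(u,v,hsv[v,u],P[v,u].round(3))
for n,z in(("dark",.012),):
    blob(k,p,z,(0,0,0),(179,255,60),.03)
print("caddy");blob(k,p,.07,(0,0,0),(179,255,60),.032)
print("board");blob(k,p,.01,(8,90,90),(24,255,255),.055)
print("tin");blob(k,p,.056,(24,150,90),(35,255,255),.047)
# heights mask objects
for lo,hi,name in((.03,.06,"mid"),(.06,.09,"caddytop"),(.13,.17,"cap"),(.007,.02,"low")):
    m=((P[...,2]>lo)&(P[...,2]<hi)&(P[...,0]>.2)).astype(np.uint8)
    n,l,s,c=cv2.connectedComponentsWithStats(m)
    for i in range(1,n):
        if s[i,4]>20:
            q=P[l==i][:,:2].astype(np.float32);(X,Y),r=cv2.minEnclosingCircle(q);print(name,c[i].round(),"xy",round(X,4),round(Y,4),"r",round(r,4),"mean",P[l==i].mean(0).round(4))
E
```

```text
t 0.1 pos [0.1689 0.6013 0.226 ] y [-0.    -0.001 -1.   ] jaw 74.31 F [ 0.22  0.73 -0.22] w 1.002 q [-1.4   0.44  0.03  1.57 -0.01  1.13 -0.08]
158 323 [ 22  97 110] [0.427 0.311 0.014]
142 256 [ 78  11 117] [0.553 0.31  0.153]
291 230 [ 36  22 114] [0.619 0.039 0.039]
307 192 [30 19 53] [0.703 0.007 0.014]
322 279 [23 18 57] [ 0.52  -0.026  0.011]
438 313 [30 18 56] [ 0.453 -0.254  0.074]
411 234 [ 32 166 117] [ 0.611 -0.205  0.057]
352 149 [ 20 110 111] [ 0.787 -0.085  0.054]
251 151 [18 34 76] [0.789 0.127 0.021]
173 120 [109  23 122] [0.86  0.298 0.006]
px 322 279 xy 0.5212 -0.0268 r 0.0288
px 161 260 xy 0.5574 0.3119 r 0.0317
px 307 192 xy 0.7041 0.0077 r 0.0302
px 625 77 xy 0.9637 -0.6754 r 0.0348
caddy
px 306 478 xy 0.1363 0.0017 r 0.0365
px 322 279 xy 0.5184 -0.0266 r 0.0275
px 161 260 xy 0.553 0.2968 r 0.0303
px 307 192 xy 0.6931 0.0063 r 0.0288
px 625 77 xy 0.9409 -0.6457 r 0.0332
board
px 172 322 xy 0.429 0.2814 r 0.0432
px 157 322 xy 0.4277 0.3134 r 0.0533
tin
px 411 233 xy 0.6132 -0.2043 r 0.0458
mid [352. 149.] xy 0.7921 -0.0862 r 0.0236 mean [ 0.7883 -0.0857  0.0477]
m
[... 663 characters left out ...]
] xy 0.8578 0.304 r 0.0128 mean [0.8578 0.3052 0.0091]
low [509. 136.] xy 0.8101 -0.4252 r 0.0592 mean [ 0.8276 -0.4209  0.0148]
low [252. 153.] xy 0.7902 0.1278 r 0.0085 mean [0.7869 0.1264 0.0136]
low [307. 192.] xy 0.7049 0.0071 r 0.0307 mean [0.7046 0.0065 0.0124]
low [392. 248.] xy 0.5895 -0.1745 r 0.0224 mean [ 0.5872 -0.1714  0.0128]
low [170. 260.] xy 0.5592 0.3007 r 0.019 mean [0.5577 0.2926 0.0123]
low [323. 279.] xy 0.5206 -0.0275 r 0.03 mean [ 0.5204 -0.0275  0.0122]
low [427. 314.] xy 0.4512 -0.2576 r 0.0471 mean [ 0.4498 -0.2434  0.0104]
low [452. 305.] xy 0.4662 -0.2942 r 0.0251 mean [ 0.469  -0.2957  0.0105]
low [158. 323.] xy 0.4265 0.312 r 0.0557 mean [0.4266 0.3117 0.0108]
```

Jaw angle is 74°. I go above the cap with the fingers shut and the jaw turned to about 90°.

Call:
{"op": "carry_out", "data": {
  "steps": [0,0.32,-0.24,0,0.03,0,0.64,-0.48,0,0.06,0,0.97,-0.72,0,0.09],
  "grip_force": 15
}}

```text
clock: 0.4
position: [0.2666, 0.5287, 0.2263]
ee_rot: [-1.566, 0.158, -0.158]
force: [0.0, 0.9, -0.9]
width: 0.789
```

Call:
{"op": "carry_out", "data": {
  "steps": [0,0.32,-0.24,0,0.03,0,0.64,-0.48,0,0.06,0,0.97,-0.72,0,0.09]
}}

```text
clock: 0.7
position: [0.3639, 0.4564, 0.2265]
ee_rot: [-1.569, 0.103, -0.103]
force: [0.5, 0.7, 1.1]
width: 0.523
```

Call:
{"op": "carry_out", "data": {
  "steps": [0,0.32,-0.24,0,0.03,0,0.64,-0.48,0,0.06,0,0.97,-0.72,0,0.09]
}}

```text
clock: 1.0
position: [0.4609, 0.3845, 0.2265]
ee_rot: [-1.571, 0.048, -0.047]
force: [1.1, 0.3, -0.1]
width: 0.269
```

Call:
{"op": "carry_out", "data": {
  "steps": [0,0.32,-0.24,0,0.03,0,0.64,-0.48,0,0.06,0,0.97,-0.72,0,0.09,0,0.97,-0.72,0,0.09,0,0.97,-0.72,0,0.09]
}}

```text
clock: 1.5
position: [0.5575, 0.3126, 0.2261]
ee_rot: [-1.571, -0.004, 0.006]
force: [-1.0, 0.4, 0.2]
width: 0.007
```

```bash
python3 - <<'E'
from h import *
s=say(); p,d=get_image("wrist"); cv2.imwrite("pics/w1.png",p[:,:,::-1])
k=cam("wrist",s); P=cloud(k,d)
m=(P[...,2]>.14)&(P[...,2]<.158)&(d>0)
q=P[m]; print(len(q), q.mean(0) if len(q) else 0)
n,l,st,c=cv2.connectedComponentsWithStats(m.astype(np.uint8))
for i in range(1,n):
    if st[i,4]>50: print(c[i],st[i],P[l==i].mean(0).round(4),cv2.minEnclosingCircle(P[l==i][:,:2].astype(np.float32)))
E
```

```text
t 1.5 pos [0.5575 0.3126 0.2261] y [-0.001 -0.001 -1.   ] jaw 90.36 F [-1.02  0.37  0.23] w 0.007 q [-0.66  0.46  0.1   1.54 -0.05  1.15  1.02]
1203 [0.5548733  0.3156599  0.14800601]
[322.33665835 244.27182045] [ 304  219   37   47 1203] [0.5549 0.3157 0.148 ] ((0.5538819432258606, 0.3163263201713562), 0.01595780812203884)
```

View pics/w1.png

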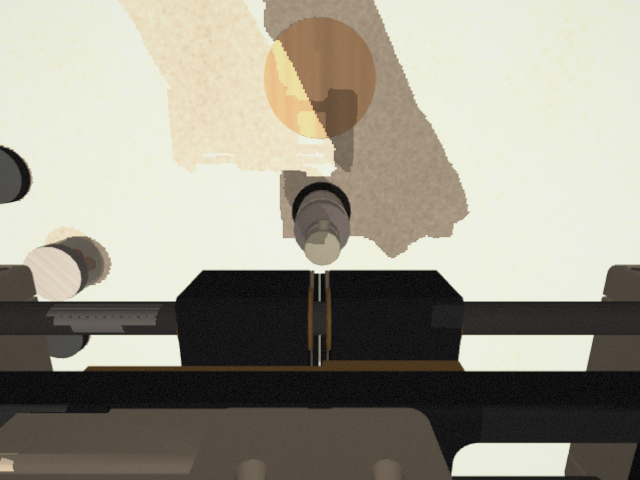

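The close view shows the cap at about (322,247), in line with the fingertips. I press it down step by step.

Call:
{"op": "carry_out", "data": {
  "steps": [0,0,0.02,-0.3,0,0,0,0.02,-0.6,0,0,0,0.02,-0.72,0,0,0,0.02,-0.75,0,0,0,0.02,-0.78,0,0,0,0.02,-0.8,0,0,0,0.02,-0.81,0,0,0,0.02,-0.81,0]
}}

```text
clock: 2.35
position: [0.5572, 0.3166, 0.1467]
ee_rot: [-1.569, -0.008, 0.006]
force: [-2.8, 2.5, 5.3]
width: 0.005
```

Call:
{"op": "carry_out", "data": {
  "steps": [0,0,0,-0.015,0,0,0,0,-0.03,0,0,0,0,-0.04,0,0,0,0,-0.04,0]
}}

```text
clock: 2.75
position: [0.5574, 0.3166, 0.1433]
ee_rot: [-1.569, -0.008, 0.006]
force: [-3.9, 1.0, 10.9]
width: 0.012
```

Call:
{"op": "carry_out", "data": {
  "steps": [0,0,0,-0.02,0,0,0,0,-0.02,0,0,0,0,-0.02,0]
}}

```text
clock: 3.05
position: [0.5575, 0.3167, 0.1431]
ee_rot: [-1.568, -0.009, 0.005]
force: [-9.7, -2.8, 25.1]
width: 0.006
```

Force rose to 25 N with no further travel, so the cap is at its stop. I release it, rise, check, and go on to the near loose disc.

Call:
{"op": "carry_out", "data": {
  "steps": [0,0,0,0.1,0,0,0,0,0.3,0,0,0,0,0.6,0,0,0,0,0.9,0,0,0,0,0.9,0]
}}

```text
clock: 3.55
position: [0.5597, 0.3163, 0.2345]
ee_rot: [-1.567, -0.012, 0.001]
force: [0.3, 0.6, -0.1]
width: 0.007
```

```bash
python3 - <<'E'
from h import *
s=say(); p,d=get_image("wrist")
k=cam("wrist",s); P=cloud(k,d)
m=(P[...,2]>.135)&(P[...,2]<.16)&(d>0)
n,l,st,c=cv2.connectedComponentsWithStats(m.astype(np.uint8))
for i in range(1,n):
    if st[i,4]>50: print(c[i],st[i],P[l==i].mean(0).round(4))
E
```

```text
t 3.55 pos [0.5597 0.3163 0.2345] y [ 0.007  0.004 -1.   ] jaw 90.46 F [ 0.31  0.63 -0.13] w 0.007 q [-0.66  0.45  0.1   1.53 -0.05  1.16  1.02]
[316.56357388 236.87113402] [ 299  212   36   46 1164] [0.5547 0.3157 0.1477]
```

Call:
{"op": "carry_out", "data": {
  "steps": [1,-0.04,-0.45,0,0,1,-0.09,-0.86,0,0]
}}

```text
clock: 3.8
position: [0.5475, 0.2287, 0.2284]
ee_rot: [-1.572, -0.008, 0.009]
force: [0.7, -1.3, 1.0]
width: 0.133
```

Call:
{"op": "carry_out", "data": {
  "steps": [1,-0.04,-0.45,0,0,1,-0.09,-0.86,0,0]
}}

```text
clock: 4.0
position: [0.5384, 0.141, 0.2287]
ee_rot: [-1.572, -0.006, 0.007]
force: [1.8, 1.1, -0.3]
width: 0.31
```

Call:
{"op": "carry_out", "data": {
  "steps": [1,-0.04,-0.45,0,0,1,-0.09,-0.86,0,0]
}}

```text
clock: 4.2
position: [0.5293, 0.055, 0.2288]
ee_rot: [-1.572, -0.005, 0.007]
force: [1.0, -1.1, 0.3]
width: 0.476
```

Call:
{"op": "carry_out", "data": {
  "steps": [1,-0.04,-0.45,-0.3,0,1,-0.09,-0.86,-0.6,0,1,-0.09,-0.86,-0.8,0,1,-0.09,-0.86,-0.8,0,1,-0.09,-0.86,-0.8,0]
}}

```text
clock: 4.7
position: [0.5208, -0.0277, 0.1495]
ee_rot: [-1.571, -0.006, 0.008]
force: [0.0, 0.1, 0.1]
width: 0.915
```

```bash
cat >> h.py <<'E'
def disc(z=.012,name="x",lo=(0,0,0),hi=(179,255,110)):
    "dark disc near TCP in wrist view by depth slab at top height z"
    s=say(); p,d=get_image("wrist"); cv2.imwrite(f"pics/{name}.png",p[:,:,::-1])
    P=cloud(cam("wrist",s),d); m=((np.abs(P[...,2]-z)<.005)&(d>0)).astype(np.uint8)
    m=cv2.morphologyEx(m,cv2.MORPH_OPEN,np.ones((3,3)))
    n,l,st,c=cv2.connectedComponentsWithStats(m)
    for i in range(1,n):
        if st[i,4]>300:
            q=P[l==i];(X,Y),r=cv2.minEnclosingCircle(q[:,:2].astype(np.float32))
            print("px",c[i].round(),st[i],"circ",round(X,4),round(Y,4),round(r,4),"med z",np.median(q[:,2]).round(4),"d",((X-s["position"][0])*10).__round__(3),((Y-s["position"][1])*10).__round__(3))
E
python3 -c "
from h import *
disc(.012,'d5')"
```

```text
t 4.7 pos [ 0.5208 -0.0277  0.1495] y [-0.001  0.    -1.   ] jaw 90.53 F [0.05 0.05 0.08] w 0.915 q [-0.19  0.35  0.19  1.93 -0.08  0.87  1.62]
px [ 62. 143.] [   8   80   88  120 4186] circ 0.4515 -0.2566 0.0474 med z 0.0091 d -0.693 -2.288
px [319. 227.] [ 285  193   70   68 3748] circ 0.52 -0.0264 0.0302 med z 0.011 d -0.008 0.013
```

View pics/d5.png

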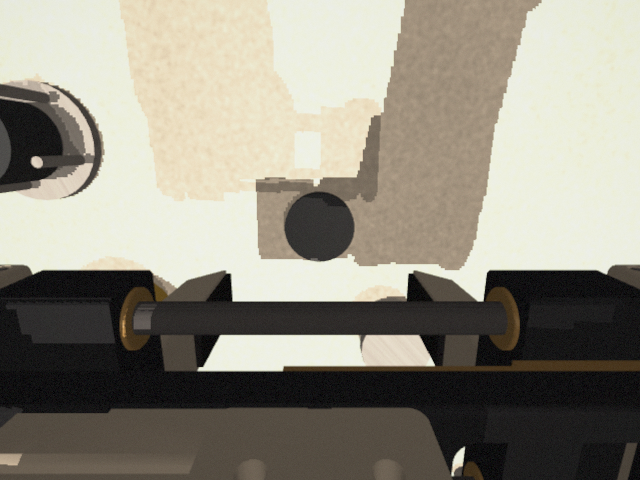

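The disc is at (319,227), midway between the fingers, and the cap is back up at its earlier height. I descend and grip.

Call:
{"op": "carry_out", "data": {
  "steps": [1,0,0.005,-0.4,0,1,0,0.005,-0.8,0,1,0,0.005,-1,0]
}}

```text
clock: 5.05
position: [0.521, -0.0261, 0.0485]
ee_rot: [-1.57, -0.009, 0.009]
force: [-1.3, 0.3, 0.2]
width: 1.001
```

Call:
{"op": "carry_out", "data": {
  "steps": [1,0,0,-0.25,0,1,0,0,-0.4,0,1,0,0,-0.46,0,1,0,0,-0.46,0,0.5,0,0,-0.46,0,0.5,0,0,-0.46,0,0.5,0,0,-0.46,0,0.5,0,0,-0.46,0,0.5,0,0,-0.46,0,0.5,0,0,-0.46,0],
  "grip_force": 25
}}

```text
clock: 6.05
position: [0.5213, -0.0278, 0.0041]
ee_rot: [-1.571, -0.007, 0.006]
force: [-0.9, 0.3, 5.6]
width: 0.642
```

Call:
{"op": "carry_out", "data": {
  "steps": [0.5,0,0,0.15,0,0.5,0,0,0.5,0,0.5,0,0,0.8,0,0.5,0,0,0.8,0]
}}

```text
clock: 6.45
position: [0.5234, -0.0279, 0.0871]
ee_rot: [-1.57, -0.011, 0.002]
force: [-0.1, -0.3, -1.2]
width: 0.646
```

Gripped and lifted (weight is about 1 N). Carrying it to the board.

Call:
{"op": "carry_out", "data": {
  "steps": [0.5,-0.08,0.2,0,0,0.5,-0.16,0.5,0,0,0.5,-0.23,0.85,0,0]
}}

```text
clock: 6.75
position: [0.4972, 0.057, 0.0831]
ee_rot: [-1.571, -0.004, 0.006]
force: [0.9, 0.8, -1.5]
width: 0.646
```

Call:
{"op": "carry_out", "data": {
  "steps": [0.5,-0.08,0.3,0,0,0.5,-0.16,0.6,0,0,0.5,-0.24,0.85,0,0]
}}

```text
clock: 7.05
position: [0.473, 0.1438, 0.083]
ee_rot: [-1.571, -0.007, 0.008]
force: [1.5, 0.4, -0.7]
width: 0.646
```

Call:
{"op": "carry_out", "data": {
  "steps": [0.5,-0.08,0.3,0,0,0.5,-0.16,0.6,0,0,0.5,-0.24,0.85,0,0]
}}

```text
clock: 7.35
position: [0.4491, 0.2288, 0.083]
ee_rot: [-1.571, -0.007, 0.008]
force: [-0.0, -1.0, -0.7]
width: 0.64
```

Call:
{"op": "carry_out", "data": {
  "steps": [0.5,-0.08,0.35,0,0,0.5,-0.16,0.65,0,0,0.5,-0.24,0.85,0,0,0.5,-0.24,0.85,0,0,0.5,-0.24,0.85,0,0]
}}

```text
clock: 7.85
position: [0.4255, 0.312, 0.083]
ee_rot: [-1.572, -0.007, 0.009]
force: [0.3, -0.9, -1.6]
width: 0.645
```

```bash
python3 -c "
from h import *
disc(.010,'b1')"
```

```text
t 7.85 pos [0.4255 0.312  0.083 ] y [-0.001 -0.001 -1.   ] jaw 90.57 F [ 0.29 -0.9  -1.64] w 0.645 q [-0.84  0.45  0.14  1.98 -0.09  0.72  0.94]
px [319. 215.] [ 239  168  162  105 9919] circ 0.426 0.3131 0.0551 med z 0.009 d 0.006 0.011
```

View pics/b1.png

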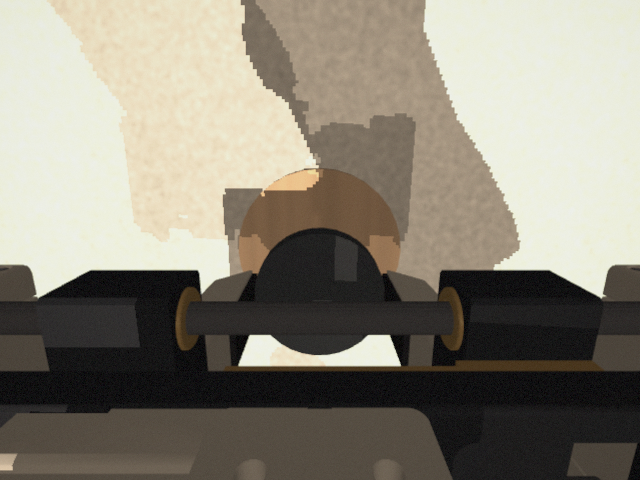

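The held disc is seen at (319,290), in line with the board at (319,215). I set it down.

Call:
{"op": "carry_out", "data": {
  "steps": [0.5,0.015,0.006,-0.3,0,0.5,0.015,0.006,-0.55,0,0.5,0.015,0.006,-0.64,0,0.5,0.015,0.006,-0.68,0,0.5,0.015,0.006,-0.68,0,1,0.015,0.006,-0.68,0,1,0.015,0.006,-0.68,0,1,0.015,0.006,-0.68,0,1,0.015,0.006,-0.3,0,1,0.015,0.006,0.1,0,1,0.015,0.006,0.3,0]
}}

```text
clock: 9.0
position: [0.4286, 0.3137, 0.1171]
ee_rot: [-1.568, -0.009, 0.005]
force: [0.0, 1.2, -1.0]
width: 0.995
```

Call:
{"op": "carry_out", "data": {
  "steps": [1,0,0,0.2,0,1,0,0,0.2,0,1,0,0,0.2,0]
}}

```text
clock: 9.3
position: [0.4276, 0.313, 0.1342]
ee_rot: [-1.57, -0.008, 0.006]
force: [0.3, 0.1, -0.1]
width: 1.0
```

```bash
python3 - <<'E'
from h import *
disc(.022,'b2'); disc(.01,'b2')
E
```

```text
t 9.3 pos [0.4276 0.313  0.1342] y [ 0.001  0.001 -1.   ] jaw 90.52 F [ 0.31  0.12 -0.13] w 1.0 q [-0.85  0.38  0.16  1.93 -0.08  0.84  0.93]
px [319. 233.] [ 281  196   76   75 4437] circ 0.4269 0.3139 0.0301 med z 0.021 d -0.007 0.008
t 9.35 pos [0.4272 0.3127 0.1334] y [-0. -0. -1.] jaw 90.52 F [-0.14 -0.79  0.03] w 0.999 q [-0.85  0.38  0.16  1.93 -0.08  0.84  0.93]
px [318. 225.] [ 252  162  134  132 9313] circ 0.4262 0.3131 0.0553 med z 0.009 d -0.01 0.004
```

First disc is within 1 mm of the board's centre. Now the far loose disc.

Call:
{"op": "carry_out", "data": {
  "steps": [1,0.0,0,0.4,0,1,0.3,-0.33,0.4,0,1,0.6,-0.66,0.4,0,1,0.69,-0.76,0.4,0]
}}

```text
clock: 9.8
position: [0.4992, 0.2321, 0.1731]
ee_rot: [-1.573, -0.003, 0.002]
force: [0.1, -0.6, -0.4]
width: 1.0
```

Call:
{"op": "carry_out", "data": {
  "steps": [1,0.3,-0.33,0,0,1,0.6,-0.66,0,0,1,0.69,-0.76,0,0]
}}

```text
clock: 10.1
position: [0.5678, 0.1557, 0.1727]
ee_rot: [-1.574, -0.003, 0.002]
force: [-0.0, 0.1, 0.5]
width: 1.0
```

Call:
{"op": "carry_out", "data": {
  "steps": [1,0.3,-0.33,0,0,1,0.6,-0.66,0,0,1,0.69,-0.76,0,0]
}}

```text
clock: 10.4
position: [0.6364, 0.0798, 0.1726]
ee_rot: [-1.574, -0.003, 0.003]
force: [-0.8, 0.1, -0.2]
width: 0.999
```

Call:
{"op": "carry_out", "data": {
  "steps": [1,0.3,-0.33,0,0,1,0.6,-0.66,0,0,1,0.69,-0.77,0,0,1,0.69,-0.77,-0.3,0,1,0.69,-0.77,-0.3,0,1,0.69,-0.77,-0.3,0]
}}

```text
clock: 11.0
position: [0.7023, 0.0093, 0.1428]
ee_rot: [-1.57, -0.005, 0.01]
force: [0.1, 0.5, 0.7]
width: 0.998
```

```bash
python3 -c "
from h import *
disc(.012,'d4')"
```

```text
t 11.0 pos [0.7023 0.0093 0.1428] y [-0.003  0.001 -1.   ] jaw 90.58 F [0.1  0.51 0.74] w 0.998 q [-0.23  0.64  0.24  1.47 -0.16  1.06  1.62]
px [ 92. 119.] [ 67  63  38 108 747] circ 0.6145 -0.1845 0.0403 med z 0.012 d -0.877 -1.939
px [316. 232.] [ 281  197   71   70 3882] circ 0.7046 0.0079 0.0304 med z 0.0109 d 0.023 -0.014
```

Call:
{"op": "carry_out", "data": {
  "steps": [1,0.025,-0.02,-0.4,0,1,0.025,-0.02,-0.8,0,1,0.025,-0.02,-1,0]
}}

```text
clock: 11.35
position: [0.7047, 0.0071, 0.0419]
ee_rot: [-1.57, -0.006, 0.01]
force: [-0.7, -0.0, -0.1]
width: 0.999
```

Call:
{"op": "carry_out", "data": {
  "steps": [1,0,0,-0.2,0,1,0,0,-0.32,0,1,0,0,-0.37,0,1,0,0,-0.37,0,0.5,0,0,-0.37,0,0.5,0,0,-0.37,0,0.5,0,0,-0.37,0,0.5,0,0,-0.37,0,0.5,0,0,-0.37,0,0.5,0,0,-0.37,0]
}}

```text
clock: 12.35
position: [0.7062, 0.0058, 0.0071]
ee_rot: [-1.571, -0.007, 0.007]
force: [0.2, -0.9, 2.3]
width: 0.653
```

Call:
{"op": "carry_out", "data": {
  "steps": [0.5,0,0,0.15,0,0.5,0,0,0.5,0,0.5,0,0,0.9,0,0.5,0,0,0.9,0]
}}

```text
clock: 12.75
position: [0.7099, 0.0055, 0.1039]
ee_rot: [-1.57, -0.015, -0.001]
force: [0.8, 0.1, 0.6]
width: 0.638
```

Call:
{"op": "carry_out", "data": {
  "steps": [0.5,-0.2,0.1,0.2,0,0.5,-0.5,0.3,0.4,0,0.5,-0.8,0.6,0.4,0,0.5,-1,0.76,0.4,0]
}}

```text
clock: 13.15
position: [0.6042, 0.0846, 0.1378]
ee_rot: [-1.569, -0.009, 0.008]
force: [0.1, 0.8, -1.0]
width: 0.64
```

Call:
{"op": "carry_out", "data": {
  "steps": [0.5,-0.3,0.23,0,0,0.5,-0.65,0.46,0,0,0.5,-1,0.76,0,0]
}}

```text
clock: 13.45
position: [0.5048, 0.1575, 0.1371]
ee_rot: [-1.571, -0.006, 0.005]
force: [0.3, 0.9, -0.8]
width: 0.638
```

Call:
{"op": "carry_out", "data": {
  "steps": [0.5,-0.26,0.25,0,0,0.5,-0.52,0.5,0,0,0.5,-0.78,0.76,0,0]
}}

```text
clock: 13.75
position: [0.4269, 0.2345, 0.1373]
ee_rot: [-1.57, -0.007, 0.006]
force: [0.1, 0.8, -1.6]
width: 0.637
```

Call:
{"op": "carry_out", "data": {
  "steps": [0.5,0,0.3,0,0,0.5,0,0.6,0,0,0.5,0,0.78,0,0,0.5,0,0.78,-0.3,0,0.5,0,0.78,-0.5,0,0.5,0,0.78,-0.5,0,0.5,0,0.78,-0.5,0]
}}

```text
clock: 14.45
position: [0.4283, 0.3112, 0.087]
ee_rot: [-1.572, -0.006, 0.007]
force: [0.3, 0.2, -0.2]
width: 0.642
```

```bash
python3 -c "
from h import *
disc(.022,'b3');s=arm.observe();disc(s['position'][2]+.007,'b3')"
```

```text
t 14.45 pos [0.4283 0.3112 0.087 ] y [-0.    -0.001 -1.   ] jaw 90.46 F [ 0.32  0.24 -0.23] w 0.642 q [-0.85  0.45  0.17  1.97 -0.11  0.73  0.96]
px [324. 220.] [ 279  205   88   39 1467] circ 0.4189 0.3144 0.0286 med z 0.0209 d -0.093 0.032
t 14.5 pos [0.4287 0.3117 0.0876] y [ 0.001  0.    -1.   ] jaw 90.46 F [0.24 0.65 0.27] w 0.641 q [-0.85  0.45  0.17  1.97 -0.11  0.73  0.96]
px [319. 271.] [ 224  230  192   71 7924] circ 0.4174 0.3128 0.0426 med z 0.0917 d -0.113 0.011
px [319. 341.] [279 335  81  16 935] circ 0.4489 0.3128 0.0193 med z 0.0916 d 0.202 0.011
```

View pics/b3.png

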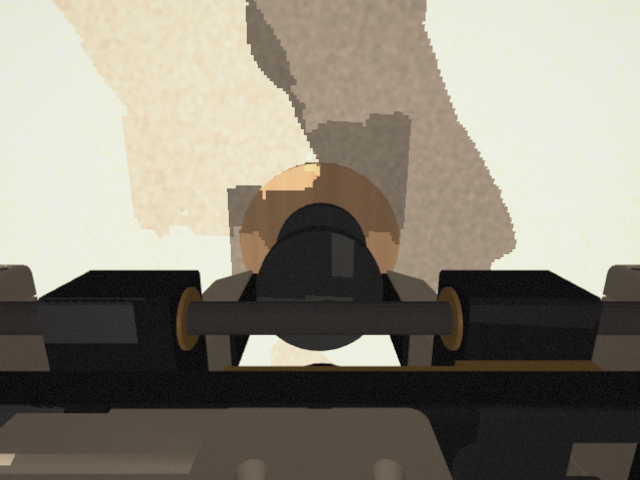

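The held disc spans rows 229–350 above the stack disc, whose top edge is at row 205. I compute its centre exactly before lowering.

```bash
cat >> h.py <<'E'
def held(dz=.005):
    s=say(); p,d=get_image("wrist"); P=cloud(cam("wrist",s),d)
    Q=P[:,290:350]; q=Q[(np.abs(Q[...,2]-s["position"][2]-dz)<.006)&(d[:,290:350]>0)]
    # x extent of held disc along its axis
    a=np.percentile(q[:,0],[.5,99.5]); print("held x",a.round(4),"mid",a.mean().round(4),"z",np.median(q[:,2]).round(4),"TCP x",s["position"][0].round(4))
E
python3 -c "
from h import *
held()"
```

```text
t 14.55 pos [0.4289 0.3119 0.0879] y [ 0.001  0.001 -1.   ] jaw 90.46 F [-0.49  0.63 -1.45] w 0.641 q [-0.86  0.45  0.17  1.97 -0.11  0.73  0.96]
held x [0.3975 0.4566] mid 0.427 z 0.0919 TCP x 0.4289
```

Call:
{"op": "carry_out", "data": {
  "steps": [0.5,0,0.01,-0.3,0,0.5,0,0.01,-0.5,0,0.5,0,0.01,-0.55,0,0.5,0,0.01,-0.575,0,0.5,0,0.01,-0.575,0,0.5,0,0.01,-0.575,0]
}}

```text
clock: 15.2
position: [0.4287, 0.3133, 0.0303]
ee_rot: [-1.57, -0.008, 0.006]
force: [0.8, -0.1, -0.3]
width: 0.64
```

Call:
{"op": "carry_out", "data": {
  "steps": [1,0,0,0,0,1,0,0,0,0,1,0,0,0,0,1,0,0,0.4,0,1,0,0,0.8,0,1,0,0,1,0,1,0,0,1,0,1,0,0,1,0]
}}

```text
clock: 16.0
position: [0.428, 0.3129, 0.1294]
ee_rot: [-1.57, -0.007, 0.007]
force: [-0.6, -0.3, -1.3]
width: 0.999
```

```bash
python3 - <<'E'
from h import *
disc(.034,'b4'); disc(.01,'b4')
E
```

```text
t 16.0 pos [0.428  0.3129 0.1294] y [ 0.001  0.001 -1.   ] jaw 90.52 F [-0.61 -0.26 -1.29] w 0.999 q [-0.87  0.39  0.18  1.93 -0.09  0.83  0.94]
px [320. 238.] [ 280  199   81   79 5000] circ 0.4269 0.3144 0.0301 med z 0.033 d -0.011 0.015
t 16.05 pos [0.4275 0.3125 0.1286] y [-0.001 -0.001 -1.   ] jaw 90.51 F [-0.78 -0.05 -0.29] w 0.998 q [-0.87  0.39  0.18  1.93 -0.09  0.83  0.94]
px [318. 223.] [ 251  162  137  134 9044] circ 0.4261 0.313 0.0552 med z 0.009 d -0.014 0.005
```

Stack of two is aligned. Now the caddy: its rods sit at about −22° and 68°, so the jaw goes to about 23°.

Call:
{"op": "carry_out", "data": {
  "steps": [1,0,0,0.4,-0.1,1,0.02,-0.45,0.5,-0.17,1,0.04,-0.95,0.5,-0.25]
}}

```text
clock: 16.4
position: [0.4325, 0.2186, 0.1797]
ee_rot: [-1.565, 0.145, -0.147]
force: [0.4, -0.6, -0.7]
width: 0.996
```

Call:
{"op": "carry_out", "data": {
  "steps": [1,0.02,-0.48,0,-0.12,1,0.04,-0.95,0,-0.25]
}}

```text
clock: 16.6
position: [0.4352, 0.1207, 0.1783]
ee_rot: [-1.55, 0.305, -0.303]
force: [1.7, -0.1, 0.6]
width: 0.999
```

Call:
{"op": "carry_out", "data": {
  "steps": [1,0.02,-0.48,0,-0.12,1,0.04,-0.95,0,-0.25]
}}

```text
clock: 16.8
position: [0.4391, 0.0258, 0.1784]
ee_rot: [-1.523, 0.459, -0.456]
force: [0.7, 0.8, -0.4]
width: 1.004
```

Call:
{"op": "carry_out", "data": {
  "steps": [1,0.02,-0.48,0,-0.12,1,0.04,-0.95,0,-0.25]
}}

```text
clock: 17.0
position: [0.4431, -0.069, 0.1784]
ee_rot: [-1.484, 0.611, -0.609]
force: [1.2, 0.5, 0.5]
width: 0.998
```

Call:
{"op": "carry_out", "data": {
  "steps": [1,0.02,-0.48,0,-0.12,1,0.04,-0.95,0,-0.25]
}}

```text
clock: 17.2
position: [0.4472, -0.1639, 0.1784]
ee_rot: [-1.434, 0.763, -0.76]
force: [1.9, 0.2, -0.4]
width: 0.999
```

Call:
{"op": "carry_out", "data": {
  "steps": [1,0.02,-0.48,0,-0.15,1,0.04,-0.95,0,-0.25,1,0.04,-0.95,0,-0.25,1,0.04,-0.95,0,-0.25,1,0.04,-0.95,0,-0.25]
}}

```text
clock: 17.7
position: [0.4517, -0.2559, 0.1783]
ee_rot: [-1.374, 0.909, -0.906]
force: [1.0, 1.3, 0.3]
width: 1.002
```

```bash
python3 - <<'E'
from h import *
disc(.070,'c1'); disc(.054,'c1')
E
```

```text
t 17.7 pos [ 0.4517 -0.2559  0.1783] y [-0.002  0.001 -1.   ] jaw 23.09 F [0.99 1.31 0.26] w 1.002 q [-0.1   0.36  0.68  1.93 -0.27  0.95  1.11]
px [318. 238.] [ 280  201   77   75 4522] circ 0.4517 -0.2573 0.0302 med z 0.0691 d -0.0 -0.014
t 17.75 pos [ 0.4519 -0.2555  0.1785] y [-0.001  0.001 -1.   ] jaw 23.14 F [-0.49  0.71  0.1 ] w 1.002 q [-0.1   0.36  0.68  1.93 -0.27  0.95  1.11]
px [519. 241.] [ 463  196  116  105 7904] circ 0.612 -0.2042 0.0475 med z 0.0548 d 1.601 0.514
```

View pics/c1.png

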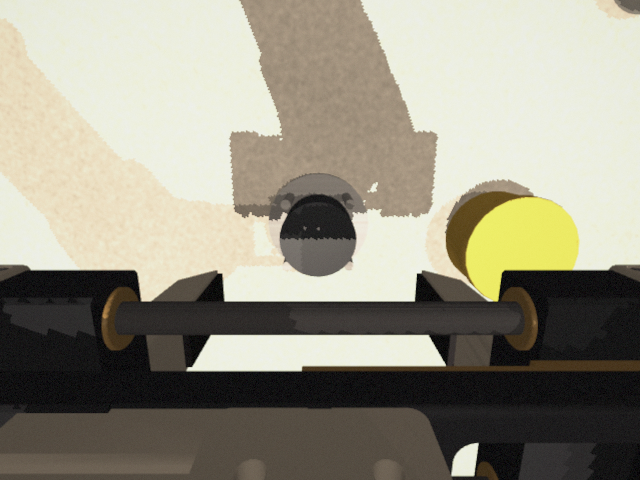

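Rods at (286,202) and (347,200) lie symmetric about the jaw line, with the top disc at (318,238). I grip it at about z = 0.060.

Call:
{"op": "carry_out", "data": {
  "steps": [1,0,-0.017,-0.4,0,1,0,-0.017,-0.8,0,1,0,-0.017,-1,0]
}}

```text
clock: 18.1
position: [0.4511, -0.2565, 0.0767]
ee_rot: [-1.374, 0.909, -0.904]
force: [-0.9, 0.1, 0.2]
width: 1.002
```

Call:
{"op": "carry_out", "data": {
  "steps": [1,0,0,-0.12,0,1,0,0,-0.18,0,1,0,0,-0.18,0,0.5,0,0,-0.18,0,0.5,0,0,-0.18,0,0.5,0,0,-0.18,0,0.5,0,0,-0.18,0,0.5,0,0,-0.18,0,0.5,0,0,-0.18,0]
}}

```text
clock: 19.0
position: [0.4522, -0.2588, 0.0614]
ee_rot: [-1.373, 0.908, -0.909]
force: [0.1, 0.2, 0.7]
width: 0.644
```

Call:
{"op": "carry_out", "data": {
  "steps": [0.5,0,0,0.1,0,0.5,0,0,0.3,0,0.5,0,0,0.5,0,0.5,0,0,0.6,0,0.5,0,0,0.6,0,0.5,0,0,0.6,0]
}}

```text
clock: 19.6
position: [0.4519, -0.2585, 0.121]
ee_rot: [-1.373, 0.908, -0.908]
force: [-0.1, 0.5, -2.4]
width: 0.642
```

```bash
cat >> h.py <<'E'
def held2(w=25):
    "held disc centre from slab above TCP, all columns inside the fingers, circle fit"
    s=say(); p,d=get_image("wrist"); P=cloud(cam("wrist",s),d); R=Ro.from_rotvec(s["ee_rot"]).as_matrix()
    L=(P-s["position"])@R; q=L[(np.abs(L[...,1]+.007)<.009)&(d>0)&(np.abs(L[...,2])<.012)&(np.abs(L[...,0])<.05)]
    a=np.percentile(q[:,0],[.5,99.5]);
    print("held tool-x mid",a.round(4),a.mean().round(4),"world shift",(R[:2,0]*a.mean()).round(4),"topz",(s["position"][2]-np.median(q[:,1])).round(4))
E
python3 - <<'E'
from h import *
held2(); disc(.070,'c2')
E
```

```text
t 19.6 pos [ 0.4519 -0.2585  0.121 ] y [-0.  0. -1.] jaw 23.03 F [-0.15  0.53 -2.36] w 0.642 q [-0.05  0.44  0.63  1.99 -0.35  0.82  1.18]
held tool-x mid [-0.0315  0.0276] -0.002 world shift [-0.0008  0.0018] topz 0.1284
t 19.65 pos [ 0.4516 -0.2584  0.1206] y [-0.001  0.001 -1.   ] jaw 23.02 F [-0.38  1.17 -1.14] w 0.644 q [-0.05  0.44  0.63  1.99 -0.35  0.82  1.18]
px [319. 225.] [ 274  211   91   34 1333] circ 0.4473 -0.2481 0.0277 med z 0.069 d -0.043 0.103
```

Held, and the next disc has risen (top at 0.069). Carrying it back to the board.

Call:
{"op": "carry_out", "data": {
  "steps": [0.5,0,0.2,0,0.05,0.5,-0.02,0.55,0,0.15,0.5,-0.04,0.95,0,0.25]
}}

```text
clock: 20.0
position: [0.4474, -0.1637, 0.1205]
ee_rot: [-1.436, 0.759, -0.758]
force: [1.2, 0.3, -0.9]
width: 0.648
```

Call:
{"op": "carry_out", "data": {
  "steps": [0.5,-0.02,0.48,0,0.12,0.5,-0.04,0.95,0,0.25]
}}

```text
clock: 20.2
position: [0.4432, -0.0673, 0.1206]
ee_rot: [-1.485, 0.605, -0.604]
force: [0.7, 0.6, -0.7]
width: 0.646
```

Call:
{"op": "carry_out", "data": {
  "steps": [0.5,-0.02,0.48,0,0.12,0.5,-0.04,0.95,0,0.25]
}}

```text
clock: 20.4
position: [0.4392, 0.028, 0.1207]
ee_rot: [-1.524, 0.452, -0.451]
force: [1.4, -0.2, -0.7]
width: 0.643
```

Call:
{"op": "carry_out", "data": {
  "steps": [0.5,-0.02,0.48,0,0.12,0.5,-0.04,0.95,0,0.25]
}}

```text
clock: 20.6
position: [0.4352, 0.123, 0.1207]
ee_rot: [-1.551, 0.299, -0.297]
force: [2.2, 0.7, -1.0]
width: 0.646
```

Call:
{"op": "carry_out", "data": {
  "steps": [0.5,-0.02,0.48,0,0.12,0.5,-0.04,0.95,0,0.25]
}}

```text
clock: 20.8
position: [0.4312, 0.218, 0.1206]
ee_rot: [-1.567, 0.145, -0.143]
force: [1.0, -1.2, -0.6]
width: 0.643
```

Call:
{"op": "carry_out", "data": {
  "steps": [0.5,-0.02,0.4,0,0.12,0.5,-0.03,0.75,0,0.25,0.5,-0.04,0.95,0,0.25,0.5,-0.04,0.95,-0.3,0.25,0.5,-0.04,0.95,-0.4,0.25,0.5,-0.04,0.95,-0.4,0.25,0.5,-0.04,0.95,-0.4,0.25]
}}

```text
clock: 21.5
position: [0.4281, 0.3102, 0.0813]
ee_rot: [-1.572, -0.005, 0.006]
force: [0.5, -0.3, -0.5]
width: 0.644
```

```bash
python3 - <<'E'
from h import *
held2()
E
```

```text
t 21.5 pos [0.4281 0.3102 0.0813] y [-0.001 -0.001 -1.   ] jaw 90.43 F [ 0.48 -0.32 -0.54] w 0.644 q [-0.9   0.46  0.22  1.98 -0.15  0.72  1.  ]
held tool-x mid [-0.0307  0.0285] -0.0011 world shift [-0.0011 -0.    ] topz 0.0887
```

Call:
{"op": "carry_out", "data": {
  "steps": [0.5,0,0.025,-0.2,0,0.5,0,0.025,-0.35,0,0.5,0,0.025,-0.41,0,0.5,0,0.025,-0.435,0,0.5,0,0.025,-0.435,0,0.5,0,0.025,-0.435,0]
}}

```text
clock: 22.15
position: [0.4285, 0.3139, 0.0385]
ee_rot: [-1.57, -0.007, 0.006]
force: [0.5, 0.4, -1.6]
width: 0.645
```

Call:
{"op": "carry_out", "data": {
  "steps": [1,0,0,0,0,1,0,0,0,0,1,0,0,0,0,1,0,0,0.4,0,1,0,0,0.8,0,1,0,0,1,0,1,0,0,1,0,1,0,0,1,0]
}}

```text
clock: 22.95
position: [0.4279, 0.3138, 0.1378]
ee_rot: [-1.57, -0.007, 0.007]
force: [-0.4, -0.0, -0.6]
width: 1.0
```

```bash
python3 - <<'E'
from h import *
disc(.046,'b5')
E
```

```text
t 22.95 pos [0.4279 0.3138 0.1378] y [ 0.     0.001 -1.   ] jaw 90.52 F [-0.36 -0.04 -0.63] w 1.0 q [-0.92  0.38  0.25  1.93 -0.12  0.85  0.97]
px [320. 240.] [ 279  201   82   80 5121] circ 0.4277 0.315 0.0304 med z 0.045 d -0.003 0.012
```

Call:
{"op": "carry_out", "data": {
  "steps": [1,0.02,-0.48,0,-0.12,1,0.04,-0.95,0,-0.25]
}}

```text
clock: 23.2
position: [0.4311, 0.2179, 0.1363]
ee_rot: [-1.567, 0.149, -0.147]
force: [1.1, 0.0, -0.6]
width: 0.999
```

Call:
{"op": "carry_out", "data": {
  "steps": [1,0.02,-0.48,0,-0.12,1,0.04,-0.95,0,-0.25]
}}

```text
clock: 23.4
position: [0.4349, 0.1215, 0.1366]
ee_rot: [-1.551, 0.305, -0.303]
force: [0.9, 0.3, -0.3]
width: 0.996
```

Call:
{"op": "carry_out", "data": {
  "steps": [1,0.02,-0.48,0,-0.12,1,0.04,-0.95,0,-0.25]
}}

```text
clock: 23.6
position: [0.4389, 0.0266, 0.1367]
ee_rot: [-1.523, 0.459, -0.456]
force: [1.4, 0.3, -0.4]
width: 1.003
```

Call:
{"op": "carry_out", "data": {
  "steps": [1,0.02,-0.48,0,-0.12,1,0.04,-0.95,0,-0.25]
}}

```text
clock: 23.8
position: [0.4429, -0.0682, 0.1368]
ee_rot: [-1.484, 0.611, -0.609]
force: [1.4, 0.3, 0.9]
width: 0.999
```

Call:
{"op": "carry_out", "data": {
  "steps": [1,0.02,-0.48,0,-0.12,1,0.04,-0.95,0,-0.25]
}}

```text
clock: 24.0
position: [0.447, -0.1631, 0.1367]
ee_rot: [-1.434, 0.763, -0.76]
force: [1.7, 0.5, -0.1]
width: 1.0
```

Call:
{"op": "carry_out", "data": {
  "steps": [1,0.02,-0.48,0,-0.15,1,0.04,-0.97,0,-0.25,1,0.04,-0.97,0,-0.25,1,0.04,-0.97,0,-0.25,1,0.04,-0.97,0,-0.25]
}}

```text
clock: 24.5
position: [0.4515, -0.2568, 0.1367]
ee_rot: [-1.374, 0.909, -0.905]
force: [0.4, 0.2, -0.7]
width: 0.998
```

```bash
python3 - <<'E'
from h import *
disc(.070,'c3')
E
```

```text
t 24.5 pos [ 0.4515 -0.2568  0.1367] y [-0.002  0.001 -1.   ] jaw 23.1 F [ 0.4   0.19 -0.7 ] w 0.998 q [-0.08  0.42  0.67  1.98 -0.34  0.86  1.17]
px [319. 252.] [ 274  209   90   88 6173] circ 0.4519 -0.2573 0.0304 med z 0.0691 d 0.005 -0.004
```

Call:
{"op": "carry_out", "data": {
  "steps": [1,0,-0.012,-0.4,0,1,0,-0.012,-0.7,0,1,0,-0.012,-0.76,0,1,0,-0.012,-0.76,0,0.5,0,-0.012,-0.76,0,0.5,0,-0.012,-0.76,0,0.5,0,-0.012,-0.76,0,0.5,0,-0.012,-0.76,0,0.5,0,-0.012,-0.76,0,0.5,0,-0.012,-0.76,0,0.5,0,-0.012,-0.76,0]
}}

```text
clock: 25.65
position: [0.4522, -0.2596, 0.0618]
ee_rot: [-1.373, 0.908, -0.909]
force: [0.2, -0.6, -0.5]
width: 0.643
```

Call:
{"op": "carry_out", "data": {
  "steps": [0.5,0,0,0.1,0,0.5,0,0,0.3,0,0.5,0,0,0.5,0,0.5,0,0,0.7,0,0.5,0,0,0.7,0,0.5,0,0,0.7,0]
}}

```text
clock: 26.25
position: [0.4521, -0.2594, 0.1321]
ee_rot: [-1.372, 0.908, -0.909]
force: [-0.1, 0.6, -1.2]
width: 0.64
```

```bash
python3 - <<'E'
from h import *
held2(); disc(.070,'c4')
E
```

```text
t 26.25 pos [ 0.4521 -0.2594  0.1321] y [ 0.001  0.    -1.   ] jaw 23.02 F [-0.08  0.58 -1.18] w 0.64 q [-0.08  0.43  0.67  1.98 -0.35  0.85  1.19]
held tool-x mid [-0.0322  0.0269] -0.0027 world shift [-0.001   0.0024] topz 0.1389
t 26.3 pos [ 0.4517 -0.2592  0.1315] y [-0.  0. -1.] jaw 23.02 F [ 0.36 -0.36 -1.22] w 0.646 q [-0.08  0.43  0.67  1.98 -0.35  0.85  1.19]
px [320. 222.] [ 276  207   89   36 1471] circ 0.4483 -0.2493 0.0283 med z 0.069 d -0.035 0.099
```

Call:
{"op": "carry_out", "data": {
  "steps": [0.5,0,0.2,0,0.05,0.5,-0.02,0.55,0,0.15,0.5,-0.04,0.95,0,0.25]
}}

```text
clock: 26.65
position: [0.4472, -0.1644, 0.131]
ee_rot: [-1.436, 0.759, -0.757]
force: [0.5, 0.4, -0.5]
width: 0.647
```

Call:
{"op": "carry_out", "data": {
  "steps": [0.5,-0.02,0.48,0,0.12,0.5,-0.04,0.95,0,0.25]
}}

```text
clock: 26.85
position: [0.4431, -0.068, 0.1311]
ee_rot: [-1.486, 0.606, -0.604]
force: [1.5, 0.3, -1.3]
width: 0.644
```

Call:
{"op": "carry_out", "data": {
  "steps": [0.5,-0.02,0.48,0,0.12,0.5,-0.04,0.95,0,0.25]
}}

```text
clock: 27.05
position: [0.4391, 0.0273, 0.1312]
ee_rot: [-1.524, 0.452, -0.451]
force: [0.9, 0.3, -1.5]
width: 0.644
```

Call:
{"op": "carry_out", "data": {
  "steps": [0.5,-0.02,0.48,0,0.12,0.5,-0.04,0.95,0,0.25]
}}

```text
clock: 27.25
position: [0.4351, 0.1223, 0.1312]
ee_rot: [-1.551, 0.299, -0.297]
force: [1.8, 0.4, -0.9]
width: 0.644
```

Call:
{"op": "carry_out", "data": {
  "steps": [0.5,-0.02,0.48,0,0.12,0.5,-0.04,0.95,0,0.25]
}}

```text
clock: 27.45
position: [0.431, 0.2172, 0.131]
ee_rot: [-1.567, 0.145, -0.143]
force: [1.6, 0.3, 0.5]
width: 0.642
```

Call:
{"op": "carry_out", "data": {
  "steps": [0.5,-0.02,0.4,0,0.12,0.5,-0.03,0.75,0,0.25,0.5,-0.04,0.97,0,0.25,0.5,-0.04,0.97,-0.3,0.25,0.5,-0.04,0.97,-0.4,0.25,0.5,-0.04,0.97,-0.4,0.25,0.5,-0.04,0.97,-0.4,0.25]
}}

```text
clock: 28.15
position: [0.4281, 0.3115, 0.0918]
ee_rot: [-1.572, -0.005, 0.006]
force: [0.5, -0.0, -0.7]
width: 0.642
```

```bash
python3 - <<'E'
from h import *
held2()
E
```

```text
t 28.15 pos [0.4281 0.3115 0.0918] y [-0.001 -0.001 -1.   ] jaw 90.43 F [ 0.48 -0.04 -0.73] w 0.642 q [-0.92  0.44  0.25  1.97 -0.16  0.74  1.01]
held tool-x mid [-0.0314  0.0278] -0.0018 world shift [-0.0018 -0.    ] topz 0.0985
```

Call:
{"op": "carry_out", "data": {
  "steps": [0.5,0,0.006,-0.2,0,0.5,0,0.006,-0.35,0,0.5,0,0.006,-0.4,0,0.5,0,0.006,-0.42,0,0.5,0,0.006,-0.42,0,0.5,0,0.006,-0.42,0]
}}

```text
clock: 28.8
position: [0.4286, 0.3134, 0.0506]
ee_rot: [-1.57, -0.008, 0.006]
force: [0.4, 1.1, -0.6]
width: 0.646
```

Call:
{"op": "carry_out", "data": {
  "steps": [1,0,0,0,0,1,0,0,0,0,1,0,0,0,0,1,0,0,0.4,0,1,0,0,0.8,0,1,0,0,1,0,1,0,0,1,0,1,0,0,1,0]
}}

```text
clock: 29.6
position: [0.428, 0.3132, 0.1498]
ee_rot: [-1.57, -0.007, 0.007]
force: [-0.8, -0.4, -1.0]
width: 1.0
```

```bash
python3 - <<'E'
from h import *
disc(.058,'b6')
E
```

```text
t 29.6 pos [0.428  0.3132 0.1498] y [ 0.     0.001 -1.   ] jaw 90.52 F [-0.81 -0.39 -0.98] w 1.0 q [-0.94  0.37  0.28  1.92 -0.13  0.87  0.98]
px [320. 239.] [ 279  200   82   80 5136] circ 0.427 0.3145 0.0303 med z 0.057 d -0.009 0.014
```

Four stacked and aligned. Third caddy disc.

Call:
{"op": "carry_out", "data": {
  "steps": [1,0.02,-0.48,0,-0.12,1,0.04,-0.95,0,-0.25]
}}

```text
clock: 29.85
position: [0.4311, 0.2173, 0.1483]
ee_rot: [-1.567, 0.149, -0.147]
force: [1.2, -1.0, 0.7]
width: 1.002
```

Call:
{"op": "carry_out", "data": {
  "steps": [1,0.02,-0.48,0,-0.12,1,0.04,-0.95,0,-0.25]
}}

```text
clock: 30.05
position: [0.4349, 0.1209, 0.1485]
ee_rot: [-1.551, 0.305, -0.303]
force: [0.9, 0.3, -0.0]
width: 1.004
```

Call:
{"op": "carry_out", "data": {
  "steps": [1,0.02,-0.48,0,-0.12,1,0.04,-0.95,0,-0.25]
}}

```text
clock: 30.25
position: [0.4389, 0.026, 0.1487]
ee_rot: [-1.523, 0.459, -0.456]
force: [0.9, -0.6, 0.9]
width: 1.001
```

Call:
{"op": "carry_out", "data": {
  "steps": [1,0.02,-0.48,0,-0.12,1,0.04,-0.95,0,-0.25]
}}

```text
clock: 30.45
position: [0.4429, -0.0688, 0.1488]
ee_rot: [-1.484, 0.611, -0.609]
force: [0.2, -0.4, -0.1]
width: 1.002
```

Call:
{"op": "carry_out", "data": {
  "steps": [1,0.02,-0.48,0,-0.12,1,0.04,-0.95,0,-0.25]
}}

```text
clock: 30.65
position: [0.447, -0.1637, 0.1487]
ee_rot: [-1.434, 0.763, -0.76]
force: [1.2, 1.1, 0.3]
width: 0.999
```

Call:
{"op": "carry_out", "data": {
  "steps": [1,0.02,-0.48,0,-0.15,1,0.04,-0.97,-0.1,-0.25,1,0.04,-0.97,-0.1,-0.25,1,0.04,-0.97,-0.1,-0.25,1,0.04,-0.97,-0.1,-0.25]
}}

```text
clock: 31.15
position: [0.4516, -0.2577, 0.1388]
ee_rot: [-1.373, 0.909, -0.906]
force: [0.9, 0.9, 0.9]
width: 1.002
```

```bash
python3 - <<'E'
from h import *
disc(.070,'c5')
E
```

```text
t 31.15 pos [ 0.4516 -0.2577  0.1388] y [-0.002  0.001 -1.   ] jaw 23.08 F [0.87 0.85 0.91] w 1.002 q [-0.1   0.42  0.7   1.97 -0.35  0.87  1.19]
px [319. 250.] [ 275  207   90   87 6067] circ 0.4516 -0.2573 0.0303 med z 0.069 d 0.001 0.003
```

Call:
{"op": "carry_out", "data": {
  "steps": [1,0,0.01,-0.4,0,1,0,0.01,-0.7,0,1,0,0.01,-0.78,0,1,0,0.01,-0.78,0,0.5,0,0.01,-0.78,0,0.5,0,0.01,-0.78,0,0.5,0,0.01,-0.78,0,0.5,0,0.01,-0.78,0,0.5,0,0.01,-0.78,0,0.5,0,0.01,-0.78,0,0.5,0,0.01,-0.78,0]
}}

```text
clock: 32.3
position: [0.4522, -0.258, 0.0618]
ee_rot: [-1.373, 0.908, -0.909]
force: [0.2, -0.2, 0.2]
width: 0.644
```

Call:
{"op": "carry_out", "data": {
  "steps": [0.5,0,0,0.1,0,0.5,0,0,0.3,0,0.5,0,0,0.5,0,0.5,0,0,0.8,0,0.5,0,0,0.8,0,0.5,0,0,0.8,0]
}}

```text
clock: 32.9
position: [0.4523, -0.2579, 0.1425]
ee_rot: [-1.372, 0.907, -0.909]
force: [0.2, -0.2, -1.7]
width: 0.646
```

```bash
python3 - <<'E'
from h import *
held2(); disc(.070,'c6')
E
```

```text
t 32.9 pos [ 0.4523 -0.2579  0.1425] y [ 0.001 -0.    -1.   ] jaw 23.02 F [ 0.19 -0.16 -1.68] w 0.646 q [-0.11  0.42  0.71  1.97 -0.35  0.88  1.19]
held tool-x mid [-0.0308  0.0284] -0.0012 world shift [-0.0005  0.0011] topz 0.1492
t 32.95 pos [ 0.4518 -0.2576  0.1417] y [ 0.  0. -1.] jaw 23.02 F [-0.11 -0.52 -0.92] w 0.642 q [-0.11  0.42  0.71  1.97 -0.35  0.88  1.19]
px [318. 223.] [ 276  206   87   39 1687] circ 0.4494 -0.2517 0.029 med z 0.069 d -0.024 0.059
```

Call:
{"op": "carry_out", "data": {
  "steps": [0.5,0,0.2,0,0.05,0.5,-0.02,0.55,0,0.15,0.5,-0.04,0.95,0,0.25]
}}

```text
clock: 33.3
position: [0.4471, -0.1628, 0.1409]
ee_rot: [-1.436, 0.759, -0.757]
force: [1.8, 0.7, -1.3]
width: 0.643
```

Call:
{"op": "carry_out", "data": {
  "steps": [0.5,-0.02,0.48,0,0.12,0.5,-0.04,0.95,0,0.25]
}}

```text
clock: 33.5
position: [0.443, -0.0664, 0.141]
ee_rot: [-1.486, 0.606, -0.604]
force: [0.9, -0.4, -0.7]
width: 0.641
```

Call:
{"op": "carry_out", "data": {
  "steps": [0.5,-0.02,0.48,0,0.12,0.5,-0.04,0.95,0,0.25]
}}

```text
clock: 33.7
position: [0.4389, 0.0289, 0.1411]
ee_rot: [-1.524, 0.452, -0.451]
force: [1.0, 0.1, -0.4]
width: 0.645
```

Call:
{"op": "carry_out", "data": {
  "steps": [0.5,-0.02,0.48,0,0.12,0.5,-0.04,0.95,0,0.25]
}}

```text
clock: 33.9
position: [0.4349, 0.1238, 0.1411]
ee_rot: [-1.551, 0.299, -0.297]
force: [1.4, -1.0, -1.4]
width: 0.646
```

Call:
{"op": "carry_out", "data": {
  "steps": [0.5,-0.02,0.48,0,0.12,0.5,-0.04,0.95,0,0.25]
}}

```text
clock: 34.1
position: [0.4309, 0.2188, 0.141]
ee_rot: [-1.567, 0.145, -0.143]
force: [1.2, 0.4, -0.8]
width: 0.644
```

Call:
{"op": "carry_out", "data": {
  "steps": [0.5,-0.02,0.4,0,0.12,0.5,-0.03,0.75,0,0.25,0.5,-0.045,0.95,0,0.25,0.5,-0.045,0.95,-0.3,0.25,0.5,-0.045,0.95,-0.4,0.25,0.5,-0.045,0.95,-0.4,0.25,0.5,-0.045,0.95,-0.4,0.25]
}}

```text
clock: 34.8
position: [0.4276, 0.3111, 0.1017]
ee_rot: [-1.572, -0.005, 0.006]
force: [0.7, 0.9, -0.7]
width: 0.64
```

```bash
python3 - <<'E'
from h import *
held2()
E
```

```text
t 34.8 pos [0.4276 0.3111 0.1017] y [-0.001 -0.001 -1.   ] jaw 90.43 F [ 0.74  0.93 -0.68] w 0.64 q [-0.94  0.43  0.28  1.97 -0.17  0.77  1.02]
held tool-x mid [-0.0299  0.0292] -0.0004 world shift [-0.0004 -0.    ] topz 0.1084
```

Call:
{"op": "carry_out", "data": {
  "steps": [0.5,-0.004,0.008,-0.2,0,0.5,-0.004,0.008,-0.33,0,0.5,-0.004,0.008,-0.38,0,0.5,-0.004,0.008,-0.4,0,0.5,-0.004,0.008,-0.4,0,0.5,-0.004,0.008,-0.4,0]
}}

```text
clock: 35.45
position: [0.4275, 0.313, 0.0623]
ee_rot: [-1.57, -0.007, 0.006]
force: [-0.3, 0.3, 1.1]
width: 0.645
```

Call:
{"op": "carry_out", "data": {
  "steps": [1,0,0,0,0,1,0,0,0,0,1,0,0,0,0,1,0,0,0.4,0,1,0,0,0.8,0,1,0,0,1,0,1,0,0,1,0,1,0,0,1,0]
}}

```text
clock: 36.25
position: [0.427, 0.313, 0.1617]
ee_rot: [-1.57, -0.007, 0.007]
force: [-0.1, -0.6, -0.3]
width: 1.0
```

```bash
python3 - <<'E'
from h import *
disc(.070,'b7')
E
```

```text
t 36.25 pos [0.427  0.313  0.1617] y [ 0.     0.001 -1.   ] jaw 90.52 F [-0.08 -0.59 -0.26] w 1.0 q [-0.97  0.35  0.31  1.91 -0.14  0.9   0.99]
px [319. 241.] [ 279  202   82   80 5113] circ 0.4275 0.314 0.0304 med z 0.0689 d 0.004 0.01
```

Call:
{"op": "carry_out", "data": {
  "steps": [1,0.02,-0.48,0,-0.12,1,0.04,-0.95,0,-0.25]
}}

```text
clock: 36.5
position: [0.4302, 0.2171, 0.1603]
ee_rot: [-1.567, 0.149, -0.147]
force: [0.7, -1.6, 0.4]
width: 1.002
```

Call:
{"op": "carry_out", "data": {
  "steps": [1,0.02,-0.48,0,-0.12,1,0.04,-0.95,0,-0.25]
}}

```text
clock: 36.7
position: [0.434, 0.1207, 0.1605]
ee_rot: [-1.551, 0.305, -0.303]
force: [0.6, 0.3, 0.0]
width: 1.002
```

Call:
{"op": "carry_out", "data": {
  "steps": [1,0.02,-0.48,0,-0.12,1,0.04,-0.95,0,-0.25]
}}

```text
clock: 36.9
position: [0.438, 0.0258, 0.1607]
ee_rot: [-1.523, 0.459, -0.456]
force: [-0.2, -0.1, -0.5]
width: 0.999
```

Call:
{"op": "carry_out", "data": {
  "steps": [1,0.02,-0.48,0,-0.12,1,0.04,-0.95,0,-0.25]
}}

```text
clock: 37.1
position: [0.442, -0.069, 0.1608]
ee_rot: [-1.484, 0.611, -0.609]
force: [1.4, 0.5, 0.8]
width: 0.997
```

Call:
{"op": "carry_out", "data": {
  "steps": [1,0.02,-0.48,0,-0.12,1,0.04,-0.95,0,-0.25]
}}

```text
clock: 37.3
position: [0.4461, -0.1638, 0.1607]
ee_rot: [-1.434, 0.763, -0.76]
force: [2.2, 0.8, 0.3]
width: 1.0
```

Call:
{"op": "carry_out", "data": {
  "steps": [1,0.02,-0.48,0,-0.15,1,0.045,-0.96,-0.2,-0.25,1,0.045,-0.96,-0.2,-0.25,1,0.045,-0.96,-0.2,-0.25,1,0.045,-0.96,-0.2,-0.25]
}}

```text
clock: 37.8
position: [0.4512, -0.2568, 0.1409]
ee_rot: [-1.373, 0.909, -0.906]
force: [1.0, -0.1, -0.2]
width: 0.999
```

```bash
python3 - <<'E'
from h import *
disc(.070,'c7')
E
```

```text
t 37.8 pos [ 0.4512 -0.2568  0.1409] y [-0.002  0.001 -1.   ] jaw 23.09 F [ 1.05 -0.11 -0.18] w 0.999 q [-0.13  0.42  0.73  1.98 -0.37  0.88  1.2 ]
px [319. 251.] [ 275  208   89   86 5961] circ 0.4518 -0.2573 0.0303 med z 0.0691 d 0.006 -0.004
```

Call:
{"op": "carry_out", "data": {
  "steps": [1,0.005,0,-0.4,0,1,0.005,0,-0.7,0,1,0.005,0,-0.8,0,1,0.005,0,-0.8,0,0.5,0.005,0,-0.8,0,0.5,0.005,0,-0.8,0,0.5,0.005,0,-0.8,0,0.5,0.005,0,-0.8,0,0.5,0.005,0,-0.8,0,0.5,0.005,0,-0.8,0,0.5,0.005,0,-0.8,0]
}}

```text
clock: 38.95
position: [0.4522, -0.2582, 0.0618]
ee_rot: [-1.373, 0.908, -0.909]
force: [-0.1, -0.1, -0.1]
width: 0.642
```

Call:
{"op": "carry_out", "data": {
  "steps": [0.5,0,0,0.1,0,0.5,0,0,0.3,0,0.5,0,0,0.5,0,0.5,0,0,0.9,0,0.5,0,0,0.9,0,0.5,0,0,0.9,0]
}}

```text
clock: 39.55
position: [0.4526, -0.2582, 0.1527]
ee_rot: [-1.372, 0.907, -0.91]
force: [0.3, 0.5, -1.4]
width: 0.641
```

```bash
python3 - <<'E'
from h import *
held2(); disc(.058,'c8')
E
```

```text
t 39.55 pos [ 0.4526 -0.2582  0.1527] y [ 0.002 -0.    -1.   ] jaw 23.02 F [ 0.34  0.48 -1.39] w 0.641 q [-0.14  0.41  0.75  1.96 -0.36  0.9   1.2 ]
held tool-x mid [-0.031   0.0282] -0.0014 world shift [-0.0006  0.0013] topz 0.1594
t 39.6 pos [ 0.452  -0.2578  0.1518] y [ 0.  0. -1.] jaw 23.02 F [-0.76  0.49 -0.71] w 0.64 q [-0.14  0.41  0.75  1.96 -0.36  0.9   1.2 ]
px [548. 241.] [ 480  198  126   92 7857] circ 0.6128 -0.2044 0.0473 med z 0.0549 d 1.608 0.534
px [318. 221.] [ 281  204   76   36 1549] circ 0.4495 -0.2527 0.0274 med z 0.059 d -0.025 0.051
```

Call:
{"op": "carry_out", "data": {
  "steps": [0.5,0,0.2,0,0.05,0.5,-0.02,0.55,0,0.15,0.5,-0.04,0.95,0,0.25]
}}

```text
clock: 39.95
position: [0.4471, -0.1629, 0.1507]
ee_rot: [-1.436, 0.759, -0.757]
force: [0.3, 0.8, -0.8]
width: 0.646
```

Call:
{"op": "carry_out", "data": {
  "steps": [0.5,-0.02,0.48,0,0.12,0.5,-0.04,0.95,0,0.25]
}}

```text
clock: 40.15
position: [0.4429, -0.0666, 0.1508]
ee_rot: [-1.486, 0.606, -0.604]
force: [0.8, 0.1, -0.4]
width: 0.64
```

Call:
{"op": "carry_out", "data": {
  "steps": [0.5,-0.02,0.48,0,0.12,0.5,-0.04,0.95,0,0.25]
}}

```text
clock: 40.35
position: [0.4389, 0.0287, 0.151]
ee_rot: [-1.524, 0.453, -0.45]
force: [2.0, 0.6, -1.1]
width: 0.646
```

Call:
{"op": "carry_out", "data": {
  "steps": [0.5,-0.02,0.48,0,0.12,0.5,-0.04,0.95,0,0.25]
}}

```text
clock: 40.55
position: [0.4349, 0.1236, 0.1509]
ee_rot: [-1.551, 0.299, -0.297]
force: [1.9, -0.6, -1.0]
width: 0.64
```

Call:
{"op": "carry_out", "data": {
  "steps": [0.5,-0.02,0.48,0,0.12,0.5,-0.04,0.95,0,0.25]
}}

```text
clock: 40.75
position: [0.4309, 0.2185, 0.1508]
ee_rot: [-1.567, 0.145, -0.143]
force: [1.7, 0.1, -0.9]
width: 0.644
```

Call:
{"op": "carry_out", "data": {
  "steps": [0.5,-0.02,0.4,0,0.12,0.5,-0.03,0.75,0,0.25,0.5,-0.045,0.95,0,0.25,0.5,-0.045,0.95,-0.3,0.25,0.5,-0.045,0.95,-0.4,0.25,0.5,-0.045,0.95,-0.4,0.25,0.5,-0.045,0.95,-0.4,0.25]
}}

```text
clock: 41.45
position: [0.4279, 0.3106, 0.1119]
ee_rot: [-1.572, -0.004, 0.005]
force: [-0.8, -0.1, -0.5]
width: 0.643
```

```bash
python3 - <<'E'
from h import *
held2()
E
```

```text
t 41.45 pos [0.4279 0.3106 0.1119] y [-0.    -0.001 -1.   ] jaw 90.34 F [-0.79 -0.11 -0.53] w 0.643 q [-0.97  0.42  0.32  1.96 -0.18  0.79  1.03]
held tool-x mid [-0.0301  0.029 ] -0.0006 world shift [-0.0006 -0.    ] topz 0.1186
```

Call:
{"op": "carry_out", "data": {
  "steps": [0.5,-0.006,0.013,-0.2,0,0.5,-0.006,0.013,-0.31,0,0.5,-0.006,0.013,-0.36,0,0.5,-0.006,0.013,-0.38,0,0.5,-0.006,0.013,-0.38,0,0.5,-0.006,0.013,-0.38,0]
}}

```text
clock: 42.1
position: [0.4274, 0.3132, 0.0743]
ee_rot: [-1.57, -0.007, 0.006]
force: [-0.0, -1.0, 1.6]
width: 0.646
```

Call:
{"op": "carry_out", "data": {
  "steps": [1,0,0,0,0,1,0,0,0,0,1,0,0,0,0,1,0,0,0.4,0,1,0,0,0.8,0,1,0,0,1,0,1,0,0,1,0,1,0,0,1,0]
}}

```text
clock: 42.9
position: [0.4269, 0.3133, 0.1737]
ee_rot: [-1.57, -0.007, 0.007]
force: [-0.8, -0.4, -0.2]
width: 1.001
```

```bash
python3 - <<'E'
from h import *
disc(.082,'b8')
p,d=get_image("top"); cv2.imwrite("pics/top1.png",p[:,:,::-1]); P=cloud(cam("top"),d)
for lo,hi,name in((.03,.06,"mid"),(.007,.02,"low")):
    m=((P[...,2]>lo)&(P[...,2]<hi)&(P[...,0]>.2)).astype(np.uint8)
    n,l,s,c=cv2.connectedComponentsWithStats(m)
    for i in range(1,n):
        if s[i,4]>20:
            q=P[l==i][:,:2].astype(np.float32);(X,Y),r=cv2.minEnclosingCircle(q);print(name,c[i].round(),"xy",round(X,4),round(Y,4),"r",round(r,4),"mean",P[l==i].mean(0).round(4))
E
```

```text
t 42.9 pos [0.4269 0.3133 0.1737] y [ 0.     0.001 -1.   ] jaw 90.52 F [-0.81 -0.39 -0.25] w 1.001 q [-1.    0.34  0.35  1.9  -0.14  0.93  0.99]
px [319. 241.] [ 279  201   82   80 5119] circ 0.427 0.3144 0.0301 med z 0.081 d 0.001 0.011
mid [352. 149.] xy 0.7916 -0.0863 r 0.0235 mean [ 0.7884 -0.0855  0.0476]
mid [411. 234.] xy 0.6131 -0.2049 r 0.0475 mean [ 0.6119 -0.2046  0.0554]
mid [291. 231.] xy 0.618 0.0379 r 0.0301 mean [0.6175 0.0383 0.042 ]
mid [164. 261.] xy 0.5567 0.3091 r 0.0238 mean [0.5533 0.2958 0.0445]
mid [444. 297.] xy 0.4858 -0.2715 r 0.0043 mean [ 0.4856 -0.2703  0.0499]
mid [439. 314.] xy 0.4508 -0.2642 r 0.0339 mean [ 0.451  -0.2597  0.0575]
mid [420. 306.] xy 0.4653 -0.2243 r 0.0041 mean [ 0.4653 -0.2232  0.0502]
mid [430. 330.] xy 0.4169 -0.2442 r 0.0044 mean [ 0.4179 -0.2432  0.0499]
low [171. 119.] xy 0.8604 0.2995 r 0.015 mean [0.8603 0.3011 0.0091]
low [508. 135.] xy 0.8066 -0.42 r 0.061 mean [ 0.8294 -0.4202  0.015 ]
low [251. 153.] xy 0.7909 0.1281 r 0.0086 mean [0.7869 0.1267 0.0147]
low [391. 244.] xy 0.5967 -0.1743 r 0.0286 mean [ 0.5939 -0.1686  0.0143]
low [169. 261.] xy 0.5555 0.3013 r 0.0206 mean [0.5557 0.2942 0.0126]
low [428. 315.] xy 0.4516 -0.2578 r 0.047 mean [ 0.4491 -0.2446  0.0104]
low [451. 306.] xy 0.4661 -0.2935 r 0.025 mean [ 0.467  -0.2942  0.0105]
low [169. 314.] xy 0.4289 0.3105 r 0.0551 mean [0.4456 0.2898 0.0107]
```

View pics/top1.png

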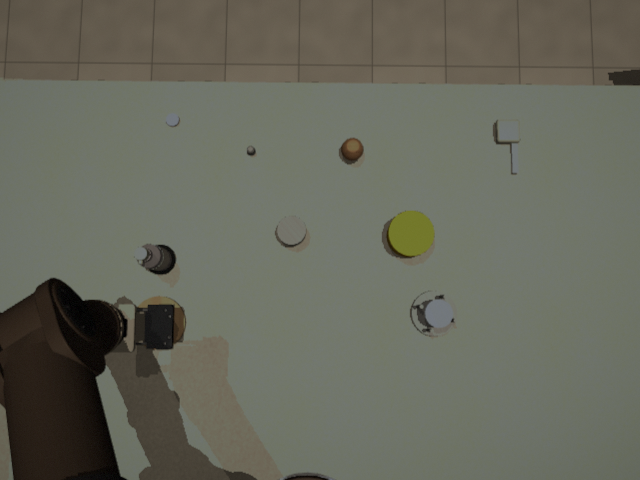

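All six discs are stacked (top at 0.081), the caddy holds only its white platform at (438,313), no dark disc is left on the table, and the jar is still at (291,231). Now the jar.

Call:
{"op": "carry_out", "data": {
  "steps": [1,0,0,0.35,0,1,0.1,-0.4,0.35,0,1,0.3,-0.8,0.35,0,1,0.4,-1,0.35,0]
}}

```text
clock: 43.4
position: [0.4677, 0.2092, 0.2079]
ee_rot: [-1.573, -0.004, 0.005]
force: [-0.6, -0.2, 0.4]
width: 0.999
```

Call:
{"op": "carry_out", "data": {
  "steps": [1,0.25,-0.3,0,0,1,0.5,-0.6,0,0,1,0.76,-0.9,0,0]
}}

```text
clock: 43.7
position: [0.543, 0.1219, 0.2074]
ee_rot: [-1.571, -0.006, 0.009]
force: [0.8, 1.1, -0.1]
width: 0.998
```

Call:
{"op": "carry_out", "data": {
  "steps": [1,0.25,-0.28,-0.2,0,1,0.5,-0.56,-0.35,0,1,0.76,-0.85,-0.5,0,1,0.76,-0.85,-0.5,0,1,0.76,-0.85,-0.5,0,1,0.76,-0.85,-0.5,0]
}}

```text
clock: 44.3
position: [0.6183, 0.0392, 0.158]
ee_rot: [-1.57, -0.006, 0.009]
force: [0.2, -0.3, 0.6]
width: 1.0
```

```bash
python3 - <<'E'
from h import *
disc(.042,'j1')
E
```

```text
t 44.3 pos [0.6183 0.0392 0.158 ] y [-0.002  0.    -1.   ] jaw 90.57 F [ 0.19 -0.27  0.56] w 1.0 q [-0.45  0.51  0.44  1.7  -0.25  0.99  1.66]
px [ 57. 212.] [ 26 173  46  89 561] circ 0.6068 -0.1749 0.0358 med z 0.0437 d -0.114 -2.141
px [318. 232.] [ 282  196   74   73 4244] circ 0.6175 0.0393 0.0302 med z 0.041 d -0.008 0.0
```

View pics/j1.png

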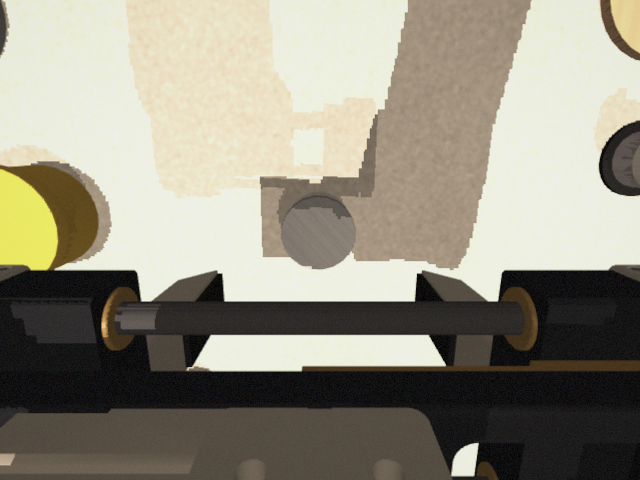

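The jar lid is at (318,232), midway between the fingers. Descend, grip, and lift.

Call:
{"op": "carry_out", "data": {
  "steps": [1,0,-0.005,-0.4,0,1,0,-0.005,-0.8,0,1,0,-0.005,-1,0]
}}

```text
clock: 44.65
position: [0.6169, 0.0395, 0.0563]
ee_rot: [-1.57, -0.006, 0.011]
force: [-0.8, 0.4, 0.3]
width: 1.0
```

Call:
{"op": "carry_out", "data": {
  "steps": [1,0,0,-0.25,0,1,0,0,-0.4,0,1,0,0,-0.43,0,1,0,0,-0.43,0,0.5,0,0,-0.43,0,0.5,0,0,-0.43,0,0.5,0,0,-0.43,0,0.5,0,0,-0.43,0,0.5,0,0,-0.43,0,0.5,0,0,-0.43,0,0.5,0,0,-0.43,0],
  "grip_force": 35
}}

```text
clock: 45.75
position: [0.6192, 0.0377, 0.0161]
ee_rot: [-1.571, -0.007, 0.007]
force: [-0.5, 0.9, 5.4]
width: 0.645
```

Call:
{"op": "carry_out", "data": {
  "steps": [0.5,0,0,0.1,0,0.5,0,0,0.3,0,0.5,0,0,0.6,0,0.5,0,0,0.9,0,0.5,0,0,1,0,0.5,0,0,1,0,0.5,0,0,1,0]
}}

```text
clock: 46.45
position: [0.6182, 0.0378, 0.1145]
ee_rot: [-1.571, -0.006, 0.008]
force: [-0.7, -0.2, -3.2]
width: 0.645
```

Call:
{"op": "carry_out", "data": {
  "steps": [0.5,0,0,0.2,0,0.5,0,0,0.4,0,0.5,0,0,0.4,0,0.5,0,0,0.4,0]
}}

```text
clock: 46.85
position: [0.6183, 0.0378, 0.1541]
ee_rot: [-1.571, -0.006, 0.008]
force: [-0.4, 0.8, -3.4]
width: 0.641
```

```bash
cat >> h.py <<'E'
def heldj(o=.027):
    s=say(); p,d=get_image("wrist"); cv2.imwrite("pics/hj.png",p[:,:,::-1]); P=cloud(cam("wrist",s),d); R=Ro.from_rotvec(s["ee_rot"]).as_matrix()
    L=(P-s["position"])@R; q=L[(np.abs(L[...,1]+o)<.009)&(d>0)&(np.abs(L[...,2])<.02)&(np.abs(L[...,0])<.05)]
    a=np.percentile(q[:,0],[.5,99.5]); A=np.c_[q[:,0],q[:,2],np.ones(len(q))]; c=np.linalg.lstsq(A,q[:,1],rcond=None)[0]
    print("held tool-x",a.round(4),a.mean().round(4),"topz",(s["position"][2]-np.median(q[:,1])).round(4),"tilt deg",np.degrees(c[:2]).round(1))
E
python3 - <<'E'
from h import *
heldj()
E
```

```text
t 46.85 pos [0.6183 0.0378 0.1541] y [-0.002 -0.    -1.   ] jaw 90.52 F [-0.38  0.76 -3.37] w 0.641 q [-0.45  0.51  0.44  1.7  -0.25  0.99  1.67]
held tool-x [-0.0311  0.0224] -0.0043 topz 0.1789 tilt deg [-0.6  0. ]
```

Jar held upright (3.4 N, no tilt). Carrying it above the stack.

Call:
{"op": "carry_out", "data": {
  "steps": [0.5,-0.15,0.1,0,0,0.5,-0.4,0.3,0,0,0.5,-0.65,0.6,0,0,0.5,-0.9,0.9,0,0]
}}

```text
clock: 47.3
position: [0.5271, 0.1279, 0.1541]
ee_rot: [-1.572, -0.004, 0.008]
force: [0.2, 0.9, -2.3]
width: 0.64
```

Call:
{"op": "carry_out", "data": {
  "steps": [0.5,-0.25,0.25,0,0,0.5,-0.5,0.5,0,0,0.5,-0.75,0.75,0,0,0.5,-0.9,0.95,0,0]
}}

```text
clock: 47.7
position: [0.4359, 0.2237, 0.1542]
ee_rot: [-1.572, -0.006, 0.011]
force: [0.4, -0.1, -2.2]
width: 0.644
```

Call:
{"op": "carry_out", "data": {
  "steps": [0.5,-0.03,0.25,0,0,0.5,-0.06,0.5,0,0,0.5,-0.1,0.75,0,0,0.5,-0.1,0.9,0,0,0.5,-0.1,0.9,-0.2,0,0.5,-0.1,0.9,-0.2,0,0.5,-0.1,0.9,-0.2,0]
}}

```text
clock: 48.4
position: [0.4288, 0.3114, 0.1351]
ee_rot: [-1.573, -0.005, 0.007]
force: [0.9, -0.0, -2.3]
width: 0.641
```

```bash
python3 - <<'E'
from h import *
heldj(); disc(.082,'j2')
E
```

```text
t 48.4 pos [0.4288 0.3114 0.1351] y [-0.001 -0.002 -1.   ] jaw 90.45 F [ 0.88 -0.05 -2.25] w 0.641 q [-1.02  0.39  0.38  1.94 -0.19  0.85  1.05]
held tool-x [-0.0311  0.0224] -0.0043 topz 0.16 tilt deg [-0.6  0. ]
t 48.45 pos [0.4292 0.3117 0.1357] y [-0.    -0.001 -1.   ] jaw 90.44 F [ 0.17  0.78 -3.34] w 0.644 q [-1.02  0.39  0.38  1.94 -0.19  0.85  1.05]
px [325. 221.] [ 278  207   92   42 1338] circ 0.4185 0.3154 0.0285 med z 0.0809 d -0.107 0.037
```

View pics/j2.png

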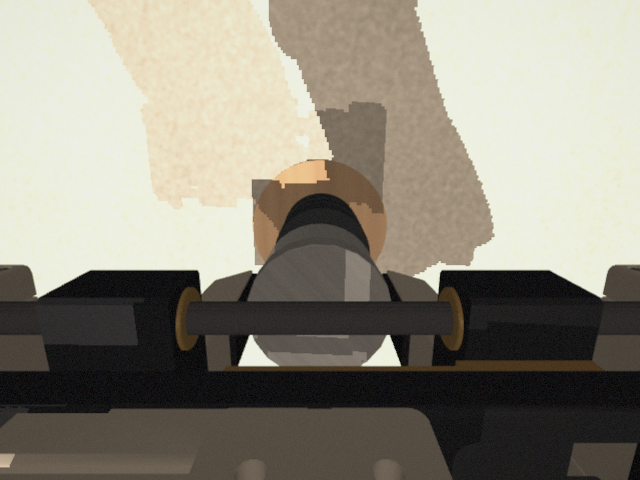

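The held jar is seen above the stack, edges aligned (stack top edge at row 195). Lower, check force, then release.

Call:
{"op": "carry_out", "data": {
  "steps": [0.5,-0.009,0.008,-0.15,0,0.5,-0.009,0.008,-0.28,0,0.5,-0.009,0.008,-0.34,0,0.5,-0.009,0.008,-0.365,0,0.5,-0.009,0.008,-0.37,0,0.5,-0.009,0.008,-0.37,0,0.5,-0.009,0.008,-0.37,0]
}}

```text
clock: 49.2
position: [0.4284, 0.3136, 0.0991]
ee_rot: [-1.57, -0.007, 0.006]
force: [0.2, 0.2, -2.7]
width: 0.642
```

```bash
python3 - <<'E'
from h import *
heldj()
E
```

```text
t 49.2 pos [0.4284 0.3136 0.0991] y [ 0.001  0.001 -1.   ] jaw 90.5 F [ 0.24  0.17 -2.73] w 0.642 q [-1.    0.44  0.36  1.97 -0.22  0.76  1.07]
held tool-x [-0.0311  0.0223] -0.0044 topz 0.124 tilt deg [-0.6 -0. ]
```

Call:
{"op": "carry_out", "data": {
  "steps": [0.5,-0.005,0,-0.006,0,0.5,-0.005,0,-0.01,0,0.5,-0.005,0,-0.01,0]
}}

```text
clock: 49.55
position: [0.4277, 0.3136, 0.0981]
ee_rot: [-1.57, -0.007, 0.007]
force: [-1.1, -0.3, 1.8]
width: 0.643
```

Call:
{"op": "carry_out", "data": {
  "steps": [0.75,0,0,0,0,1,0,0,0,0,1,0,0,0,0,1,0,0,0,0,1,0,0,0.3,0,1,0,0,0.7,0,1,0,0,1,0,1,0,0,1,0,1,0,0,1,0]
}}

```text
clock: 50.45
position: [0.4278, 0.3138, 0.1982]
ee_rot: [-1.57, -0.008, 0.006]
force: [-0.1, -0.1, -0.7]
width: 0.996
```

```bash
python3 - <<'E'
from h import *
disc(.124,'f1'); disc(.082,'f1')
E
```

```text
t 50.45 pos [0.4278 0.3138 0.1982] y [ 0.001  0.001 -1.   ] jaw 90.52 F [-0.13 -0.12 -0.73] w 0.996 q [-1.05  0.32  0.41  1.87 -0.15  0.99  1.  ]
px [319. 244.] [ 276  203   87   84 5744] circ 0.4259 0.3147 0.03 med z 0.123 d -0.019 0.01
t 50.5 pos [0.4272 0.3134 0.1973] y [-0. -0. -1.] jaw 90.52 F [ 0.36 -0.51  0.05] w 1.0 q [-1.05  0.32  0.41  1.87 -0.15  0.99  1.  ]
```

Jar is within about 1 mm of the stack axis. I move clear and check everything.

Call:
{"op": "carry_out", "data": {
  "steps": [1,0,-0.2,0.4,0,1,0,-0.6,0.4,0,1,0,-1,0.4,0]
}}

```text
clock: 50.85
position: [0.4275, 0.2127, 0.2373]
ee_rot: [-1.571, -0.008, 0.008]
force: [1.0, -1.7, -0.3]
width: 0.999
```

Call:
{"op": "carry_out", "data": {
  "steps": [1,0,-0.4,0,0,1,0,-0.8,0,0,1,0,-1,0,0]
}}

```text
clock: 51.15
position: [0.4266, 0.1097, 0.2367]
ee_rot: [-1.572, -0.003, 0.006]
force: [0.8, 0.4, 0.6]
width: 0.999
```

Call:
{"op": "carry_out", "data": {
  "steps": [1,0,-0.4,0,0,1,0,-0.8,0,0,1,0,-1,0,0,1,0,-1,0,0,1,0,-1,0,0,1,0,-1,0,0]
}}

```text
clock: 51.75
position: [0.4274, 0.0146, 0.2372]
ee_rot: [-1.571, -0.007, 0.009]
force: [-0.3, 0.6, -0.1]
width: 1.0
```

```bash
python3 - <<'E'
from h import *
say()
p,d=get_image("top"); P=cloud(cam("top"),d)
for lo,hi in((.115,.135),(.14,.16),(.03,.06),(.012,.03),(.007,.02)):
    m=((P[...,2]>lo)&(P[...,2]<hi)&(P[...,0]>.3)).astype(np.uint8)
    n,l,s,c=cv2.connectedComponentsWithStats(m)
    for i in range(1,n):
        if s[i,4]>40:
            q=P[l==i][:,:2].astype(np.float32);(X,Y),r=cv2.minEnclosingCircle(q);print(lo,c[i].round(),"xy",round(X,4),round(Y,4),"r",round(r,4),"z",np.median(P[l==i][:,2]).round(4))
a,_=get_image("scene"); v=np.hstack([cv2.resize(p[60:360,60:560],(400,240)),a[150:390,200:600]]); cv2.imwrite("pics/fin.png",v[:,:,::-1])
E
```

```text
t 51.75 pos [0.4274 0.0146 0.2372] y [-0.001 -0.    -1.   ] jaw 90.6 F [-0.32  0.56 -0.11] w 1.0 q [-0.71  0.09  0.61  2.04 -0.06  1.03  1.51]
0.115 [149. 256.] xy 0.558 0.3123 r 0.0124 z 0.1227
0.115 [142. 324.] xy 0.4265 0.3136 r 0.0306 z 0.1245
0.14 [141. 254.] xy 0.5549 0.3145 r 0.0161 z 0.1502
0.03 [352. 149.] xy 0.7913 -0.0863 r 0.0235 z 0.0492
0.03 [411. 234.] xy 0.6125 -0.2056 r 0.0476 z 0.0556
0.03 [164. 261.] xy 0.5567 0.3089 r 0.0238 z 0.0447
0.03 [439. 314.] xy 0.4505 -0.2642 r 0.0339 z 0.0581
0.03 [165. 322.] xy 0.4282 0.3068 r 0.0293 z 0.0439
0.012 [508. 131.] xy 0.8391 -0.4197 r 0.0317 z 0.0173
0.012 [250. 150.] xy 0.7919 0.1283 r 0.0086 z 0.0216
0.012 [169. 321.] xy 0.4288 0.2983 r 0.0307 z 0.0172
0.007 [171. 121.] xy 0.8579 0.3014 r 0.0133 z 0.0087
0.007 [509. 137.] xy 0.8068 -0.4201 r 0.0612 z 0.0156
0.007 [168. 262.] xy 0.5573 0.3066 r 0.0241 z 0.0098
0.007 [430. 314.] xy 0.4514 -0.2574 r 0.0478 z 0.0102
0.007 [165. 323.] xy 0.4275 0.3111 r 0.0558 z 0.0108
```

View pics/fin.png

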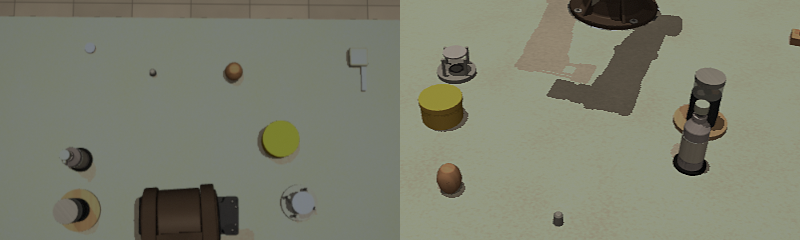

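The final views show the jar upright on the dark stack in the board's centre (right half, 708,95), the caddy empty, and the tin, egg and thimble in their places. Handing in.

```bash
python3 -c "
from cell import arm
print(arm.sign_off())"
```

```text
the job is handed in; nothing more can be done
None
```

The job is done and handed in at about 52 s of the 210 s allowed.

- **Cap:** I pressed it down while the board was bare. The force rose to 25 N with no further travel, so it was at its stop. A look afterwards read the cap at the same height as before the press.
- **Discs:** There were six, two loose and four from the caddy, with no third loose disc in either view. All are stacked flat on the board. Each new top disc read within about 1.5 mm of the board's centre, and the finished stack's top was at about 81 mm.
- **Jar:** It stands upright on the stack and is released. The wrist camera puts its centre about 1 mm from the stack axis. The overhead camera puts it about 1 to 2.5 mm from the board's centre, less certain because the stack hides part of the board. Its lid top is at 124 mm, as expected for six discs plus the jar.
- **Tin, egg and thimble:** They read within about 1 mm of their first positions. The caddy was empty and the arm clear of everything at hand-in.

I saw no knock to the jar and no slackened grip. No check failed. The wrist and overhead cameras disagreed by 1 to 2 mm, which is within their stated calibration.

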